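# Put the mug away and close the glass cabinet

## Task

Close up the glass cabinet: stand the amber bottle that is in the way of its doors upright on the steel tray, stand the copper mug upright on the cork coaster inside the cabinet with its handle to the front, and shut both glass doors fully. Set things down without dropping them, swing the doors gently, do not knock the cabinet hard, and leave the other glasses, bottles and bar things where they stand.

Things in the scene. Friction and masses are not known exactly. Their poses are not given: they have to be found in the camera images.
- vitrine: black-framed glass cabinet, fixed; 466 wide (y), 318 high, frame x -125 to +125, floor board sticks out to x -141. Origin: centre of its underside, on the counter; x points in, from the open front that faces the robot, y to its left door. Floor board top z 30; glass sides and posts, inner faces y +-215, glass back. Glass half shelf at z 194 to 200, only at x > 37, with five shot glasses on it
- vitrine_roof (a point): middle of the lower front edge of the cabinet's roof, at x -125, z 300 of the cabinet: a black bar 18 x 18 runs across the front here, and behind it the whole inside is roofed with glass 9 mm higher. The free height inside is 270
- door_left (a joint): opening angle of the left (+y) glass door: 0 shut, 1.5 to 1.75 at the start, 1.9 at most. 16 mm thick black frame with glass, 220 wide, z 31 to 299, 0.6 kg, upright hinge at its outer edge; opens towards the robot and outwards and stays where left (light friction). Shut it by pushing its outer face; things within 221 of the hinge in front of the cabinet stop it
- door_left_knob (a point): chrome knob of the left door, 24 diameter, standing 33 out of the mid plane on the outer face, 11 from the free edge, at half the door's height; the point is its outer end
- door_right (a joint): the same for the right (-y) door, mirrored
- door_left_hinge (a point): top end of the left door's hinge axis, in the mid plane of the door's thickness: at x -133, y +222, z 299 of the cabinet
- door_left_corner (a point): top corner of the left door's free edge, in the mid plane of its thickness, 220.5 from the hinge point
- door_right_hinge (a point): top end of the right door's hinge axis: at x -133, y -222, z 299 of the cabinet
- door_right_corner (a point): top corner of the right door's free edge, as on the left
- door_right_knob (a point): the same on the right door
- coaster: round cork coaster, 100 diameter, 4 thick, fixed on the cabinet's floor board left or right of the middle (y 65 to 85 or -65 to -85 of the cabinet), about 80 behind the front of the frame; the green glass stands on the other side. Origin: centre of its underside (its top is at z 4); axes as the cabinet's
- mug: copper mug, straight, 66 outer diameter, 95 high, 3 mm wall, open at the top, 0.15 to 0.31 kg; origin: centre of its underside; brass handle on its -x side, a loop 9 thick (y) reaching 64 from the axis, z 20 to 80. Starts upright on the counter before the cabinet, handle pointing away from the cabinet, but turned 0.2 to 0.7 rad anticlockwise (from above) from straight away
- mug_handle (a point): middle of the mug's handle grip, at x -60, z 53 of the mug
- bottle: closed amber glass bottle, paper label, 205 high, body 60 diameter up to z 100, then narrowing; red cap 32 diameter from z 171 to 205; 0.28 to 0.56 kg; origin: centre of its underside. Starts upright on the counter in front of one door, the mug in front of the other
- tray: rectangular steel serving tray, fixed, 260 (x) x 160 (y), floor top at z 6, rim up to z 18; to one side of the cabinet (left or right). Origin: centre of its underside. The bitters bottle and the jigger stand on its -x half; its +x half is free
- glass_a: green glass tumbler, 56 diameter, 85 high, standing in the cabinet; origin: centre of its underside
- glass_b: amber glass tumbler, 56 diameter, 85 high, standing at the back of the cabinet under the half shelf; origin: centre of its underside
- bitters: small green bottle with a black cap on the tray, 52 diameter, 165 high; origin: centre of its underside
- jigger: brass double jigger on the tray, 42 diameter, 78 high; origin: centre of its underside
- shaker: steel cocktail shaker on the counter to the left of the cabinet, 82 diameter, 198 high; origin: centre of its underside
- bowl: white ceramic bowl on the counter to the right of the cabinet, 96 diameter, 42 high; origin: centre of its underside
- ice_bucket: steel ice bucket, fixed, 166 diameter, 184 high, on the other side from the tray; origin: centre of its underside

How it is judged:
At the end, for the whole second after the job is handed in: bottle upright (0.08 rad) at rest on the tray's floor inside its rim; mug upright (0.08 rad) at rest on the coaster, within 20 mm of its centre, handle grip at least 25 mm in front of the coaster's centre; both doors shut to within 0.035 rad (angle between each of bottle, mug's own z axis and vertical below 0.08 rad and z of bottle in the frame of tray between 0 and 0.011 m and x of bottle in the frame of tray between -0.1 and 0.1 m and y of bottle in the frame of tray between -0.05 and 0.05 m and horizontal distance between mug and coaster below 0.02 m and z of mug in the frame of coaster between 0.001 and 0.009 m and x of mug_handle in the frame of coaster below -0.025 m and value of joint each of door_left, door_right below 0.035 rad and linear speed of each of mug, bottle below 0.02 m/s); the robot touches nothing.
It fails at once if a bystander is pushed more than 25 mm or tipped more than 0.3 rad (both glasses in the cabinet, bitters, jigger, shaker, bowl) (distance of any of glass_a, glass_b, bitters, jigger, shaker, bowl from where it was at the start of the episode above 0.025 m or angle between any of glass_a, glass_b, bitters, jigger, shaker, bowl's own z axis and vertical above 0.3 rad).
It fails at once if the mug or the bottle is dropped: it falls freely at more than 0.4 m/s ((contact force between mug and anything else below 0.02 N and linear speed of mug above 0.4 m/s) or (contact force between bottle and anything else below 0.02 N and linear speed of bottle above 0.4 m/s)).
It fails at once if the mug or the bottle is tipped over by more than 0.8 rad (angle between any of mug, bottle's own z axis and vertical above 0.8 rad).
It fails at once if a door swings faster than 3 rad/s (velocity of joint any of door_left, door_right below -3 rad/s or velocity of joint any of door_left, door_right above 3 rad/s).
It fails at once if the robot presses on the cabinet or its doors with more than 60 N (contact force between any of the fingers, the arm and vitrine above 60 N).
It also fails if it takes over 72 s, if anything falls off the work surface, if the arm or the gripper's body presses on something with over 40 N, if the wrist force passes 120 N, or if a joint passes its speed limit or range.

## Robot

A 7-joint arm with a two-finger parallel gripper is mounted at the origin on the work surface. World frame = base frame: x ahead of the robot, y to its left, z up, the work surface at z = 0. Lengths are in m, angles in rad, forces in N, time in s.
With the tool pointing down it reaches from about 0.425 to 0.925 m from the base axis. Payload 6.8 kg.
Tool frame: the origin (TCP) lies midway between the tips of the shut fingers; the grasp point (between the pads) lies 19 mm behind it (bot.hold_point_z is the distance from the TCP to the grasp point, in m); z points along the fingers, y is the line along which they close (so a half turn about z gives the same grasp; the last joint's range is limited). The gripper opens to 85 mm and grips with 20 to 120 N. Pads are 22 mm wide; open, the fingers measure 114 mm over their backs; the gripper's body (76 mm by 85 mm) begins 54 mm behind the grasp point. The pads swing forward as they close: fully open they stand 13 mm farther back than shut.
Start: joints at [-1.216, 0.477, 0.022, 1.555, -0.011, 1.109, -0.083], TCP at [0.301, 0.604, 0.209] pointing down, gripper open.
Joint ranges: [-2.96, 2.96], [-0.34, 2.1], [-1.41, 1.46], [0.24, 2.44], [-1.37, 4.51], [0.17, 1.92], [-2.96, 2.96]. Speed limits (rad/s): [2.39, 2.39, 3.14, 3.14, 3.14, 3.14, 3.14].

## Interface

Orientations are given as a unit quaternion [w, x, y, z].
In Python, from station import bot gives the robot as it stands. The module is installed in compiled form; this text tells all that it offers.
- The arm moves only by the tool step_arm, never from a script. Its argument "increments" is a list that holds one entry, the list of rows, each a list of 7 numbers: the opening, from -1 (shut) to 1 (fully open), then the shift along the tool's x, y, z in mm, then the turn, a rotation vector about the tool's x, y, z in degrees. In form: [[[grip, x, y, z, ax, ay, az], ...]]. A call has 1 to 10 rows; each row is the pose to reach, as a shift and turn from the pose commanded when the call began, along the tool's axes at that moment; what a row does not reach only later rows make up. A row lasts 1/12 s, in which the tool goes at most 41.7 mm and 7.16 degrees, less where a joint would pass 70% of its speed; a pose out of reach is approached as far as the arm can. A call with a gripper value outside its range is refused whole. The fingers move at their own pace and stop on an object; "force" is the grip in N (left out, the last holds). Time passes only in rows, so rows that repeat a pose let the fingers close. It gives the time, the measured TCP pose, the force, the opening and the grip force at its end, in the units of the state.
- bot.get_obs(): the state, without advancing time (a new reading comes with each control period).
- bot.read_camera(name): name is "scene" or "side" or "wrist"; returns a dict with "image" (400x640x3 uint8, red, green, blue), "camera_matrix" (3x3 intrinsics, pixels), "R" (3x3) and "t" (3): a world point X has camera coordinates R X + t. Camera axes: x right, y down, z forward; pixel columns grow to the right and rows downward; lengths in m; the calibration is good to about 2 mm. A picture is of the moment at which its call begins. There is no depth.
- bot.hand_in(): hands the job in; it is judged then, once.
The state is a dict: "t": time; "q": joint angles; "joint_vel": joint speeds; "joint_torque": joint torques, N m; "eef_pos": TCP position; "tool_rot": TCP orientation; "contact_force": force on the tool from outside, world axes, zero at the start; "torque": the same for the moment, N m; "gripper_width": opening from 0.0 (shut) to 1.0 (fully open); "grasp_force": force on a finger pad.
Only numpy, scipy, OpenCV 4.12 (cv2) and the standard library are available. Lean on these libraries where they do the work, as an engineer would, in place of code of your own. Each camera call takes 0.05 s, during which the arm holds its last target. There are 200 camera calls.

## Working session

There is one attempt and no reset: what is moved stays moved. The work goes in short steps, Python scripts to look and compute and a tool call to move; the robot and the scene stay as the last step left them, time stands still between calls to the robot, and variables do not carry over. Pictures are saved under pics/ and viewed, at most 12 in all, crops included, and the job is handed in when it is done.

Besides the shell and the picture viewer there is one more tool, called after "Call:" in YAML: its name, and indented under it one key for each argument. step_arm: Moves the arm, as the interface text tells. Its arguments: {"type":"object","properties":{"increments":{"type":"array"},"force":{"type":"number"}},"required":["increments"]}

```bash
mkdir -p pics; cat > h.py <<'E'
import numpy as np,cv2,json
from station import bot
from scipy.spatial.transform import Rotation as Ro
def snap(name,fn):
    c=bot.read_camera(name); cv2.imwrite(f'pics/{fn}.png',c['image'][:,:,::-1])
    np.savez(f'pics/{fn}.npz',K=c['camera_matrix'],R=c['R'],t=c['t']); return c
def cal(fn): 
    d=np.load(f'pics/{fn}.npz'); return d['K'],d['R'],np.ravel(d['t'])
def ray(fn,u,v):
    K,R,t=cal(fn); d=R.T@np.linalg.inv(K)@[u,v,1]; return -R.T@t,d/np.linalg.norm(d)
def atz(fn,u,v,z):
    o,d=ray(fn,u,v); return o+d*(z-o[2])/d[2]
def tri(*a):
    A=0;b=0
    for x in a:
        o,d=ray(*x); P=np.eye(3)-np.outer(d,d); A=A+P; b=b+P@o
    X=np.linalg.solve(A,b); return X,[np.linalg.norm((np.eye(3)-np.outer(ray(*x)[1],ray(*x)[1]))@(X-ray(*x)[0])) for x in a]
def proj(fn,X):
    K,R,t=cal(fn); p=(np.atleast_2d(X)@R.T+t)@K.T; return p[:,:2]/p[:,2:]
E
python3 - <<'E'
from h import *
for n in('scene','side','wrist'):
    snap(n,n+'0'); print(n,ray(n+'0',320,200))
o=bot.get_obs();print(o['eef_pos'],o['tool_rot'])
a=cv2.imread('pics/scene0.png');b=cv2.imread('pics/side0.png')
cv2.imwrite('pics/both.png',cv2.resize(np.vstack([a,b]),(480,600)))
E
```

```text
scene (array([ 0.24662228, -0.0644744 ,  1.19487398]), array([ 0.33041243,  0.04147463, -0.94292496]))
side (array([0.17754976, 0.22760255, 1.63611848]), array([ 0.25153331, -0.16495822, -0.95368746]))
wrist (array([0.22652114, 0.63960387, 0.37288862]), array([ 0.27550665, -0.14753155, -0.9499108 ]))
[0.30113771 0.60358432 0.20848245] [-1.26020391e-04  2.29328592e-01  9.73348825e-01 -6.67724675e-04]
```

View pics/scene0.png

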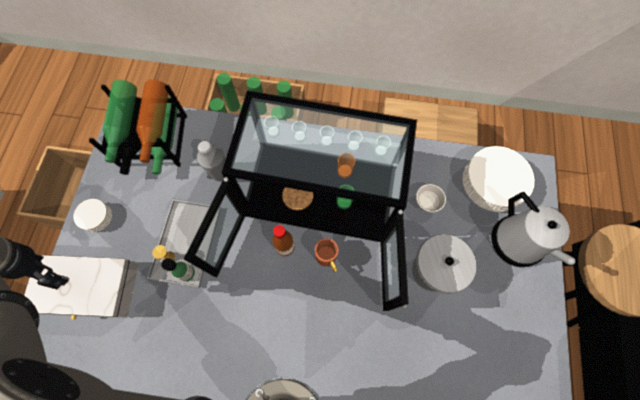

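View pics/side0.png

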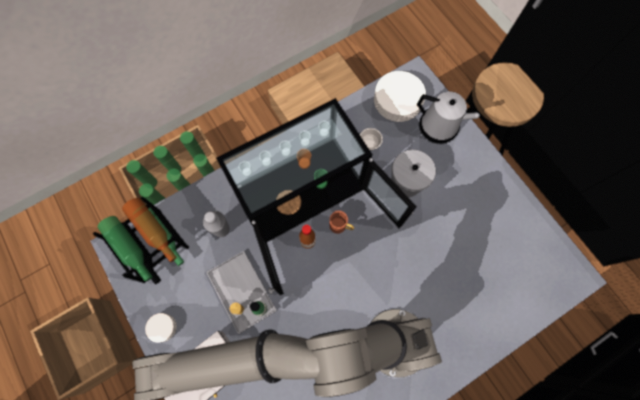

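The scene picture shows the cabinet with its doors open: bottle cap at (279,231), mug at (326,251), coaster at (298,196), tray on the left near (185,240) and ice bucket at (447,262). The side picture shows the same, with the cap at (307,230) and the mug at (338,221). I'll enlarge both.

```bash
python3 - <<'E'
from h import *
a=cv2.imread('pics/scene0.png')[85:315,150:415];b=cv2.imread('pics/side0.png')[95:325,185:415]
def g(im,x0,y0,s,fn):
    r=cv2.resize(im,None,fx=s,fy=s,interpolation=cv2.INTER_CUBIC)
    for u in range((x0+19)//20*20,x0+im.shape[1],20):
        cv2.putText(r,str(u),(int((u-x0)*s),8),0,.33,(255,255,0),1); cv2.line(r,(int((u-x0+.5)*s),10),(int((u-x0+.5)*s),16),(255,255,0),1)
    for v in range((y0+19)//20*20,y0+im.shape[0],20):
        cv2.putText(r,str(v),(0,int((v-y0)*s)),0,.33,(255,255,0),1);cv2.line(r,(0,int((v-y0+.5)*s)),(8,int((v-y0+.5)*s)),(255,255,0),1)
    cv2.imwrite(f'pics/{fn}.png',r)
g(a,150,85,2.6,'sc');g(b,185,95,2.6,'sd')
E
```

```text
(no output)
```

View pics/sc.png

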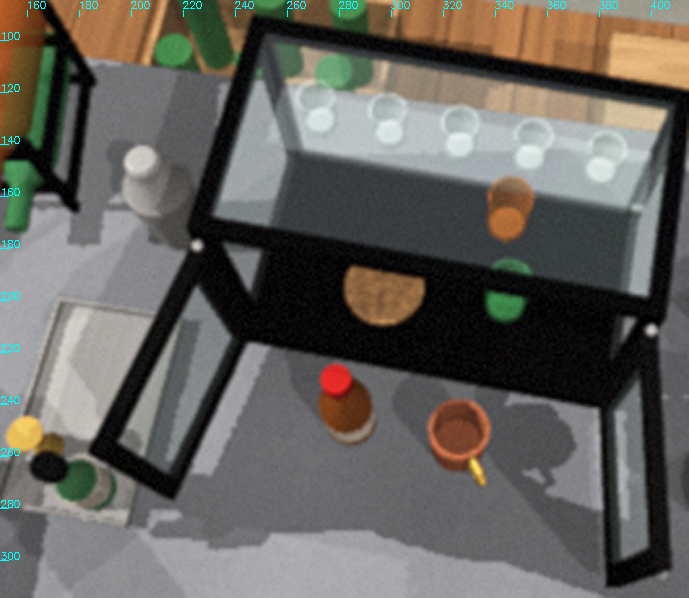

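View pics/sd.png

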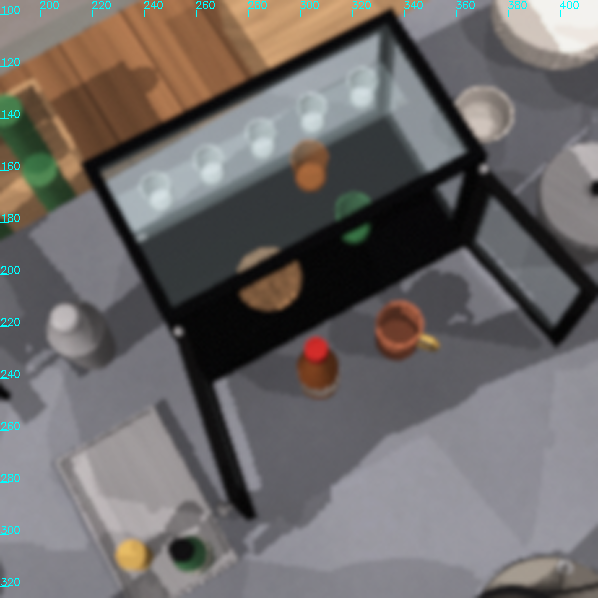

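Enlarged crops: in the scene crop the left and right hinge dots are at (197,245) and (651,330), the cap at (335,378), the mug rim at (459,427) and the tray corner at (62,298). In the side crop they are at (179,330), (485,168), (317,348), (400,325) and (57,462).

```bash
cat > m.py <<'E'
from h import *
S=lambda x,y:('scene0',150+x/2.6-.3,85+y/2.6-.3)
D=lambda x,y:('side0',185+x/2.6-.3,95+y/2.6-.3)
np.set_printoptions(precision=4,suppress=True)
P={}
for n,a,b in [('LH',(197,245),(179,330)),('RH',(651,330),(485,168)),('LC',(98,452),(243,513)),('RC',(664,573),(596,292)),
 ('cap',(335,378),(317,348)),('mugrim',(459,427),(400,325)),('handle',(477,472),(428,342)),('trayFL',(62,298),(57,462)),('trayNR',(130,525),(237,560)),('greentop',(515,275),(354,208)),('bitcap',(48,467),(182,550)),('jig',(25,433),(131,555))]:
    X,e=tri(S(*a),D(*b)); P[n]=X; print(n,X,np.round(e,4))
d=P['LH']-P['RH']; yaw=np.arctan2(-d[0],d[1]); print('yaw',yaw,np.linalg.norm(d))
x=np.array([np.cos(yaw),np.sin(yaw),0]);y=np.array([-x[1],x[0],0])
O=(P['LH']+P['RH'])/2+.133*x; O[2]=0; print('cab',O)
for n in P: r=P[n]-O; print(n,'cab frame',r@x,r@y,r[2])
E
cat >> m.py <<'E'
# coaster edges z .034
for a in [S(343,285),S(424,285),S(383,326),D(237,283),D(302,283),D(268,311)]: X=atz(*a,.034)-O; print('coast',X@x,X@y)
for a in [S(62,298),S(130,525),S(155,314),S(25,505),D(57,462),D(157,402),D(237,560)]: print('tray',atz(*a,.018))
for a in [S(432,422),S(490,430),S(459,400),D(376,325),D(424,325)]: print('rim',atz(*a,.095))
for a in [S(335,363),S(335,392),S(320,378),S(352,378)]: print('cap',atz(*a,.205))
E
python3 m.py
```

```text
LH [0.5804 0.2187 0.3046] [0.001 0.001]
RH [ 0.5544 -0.2227  0.3156] [0.0007 0.0007]
LC [0.3595 0.2649 0.2928] [0.0113 0.0113]
RC [ 0.3423 -0.2533  0.295 ] [0.0037 0.0037]
cap [0.4906 0.0754 0.2129] [0.0001 0.0001]
mugrim [ 0.4823 -0.056   0.098 ] [0.0014 0.0014]
handle [ 0.4441 -0.0835  0.0598] [0.0008 0.0008]
trayFL [0.5949 0.4676 0.0027] [0.0006 0.0006]
trayNR [ 0.3334  0.3148 -0.0083] [0.0002 0.0002]
greentop [ 0.6678 -0.0952  0.1077] [0.0028 0.0028]
bitcap [0.3662 0.3598 0.1622] [0.0001 0.0001]
jig [0.4085 0.4294 0.0812] [0.0005 0.0005]
yaw -0.05883146602017093 0.44230805774920245
cab [ 0.7002 -0.0099  0.    ]
LH cab frame -0.13299999999999998 0.22108562115986294 0.3045582039021911
RH cab frame -0.13299999999999998 -0.22108562115986294 0.3155586773148262
LC cab frame -0.35628454013516603 0.2542323479196584 0.29276399768802996
RC cab frame -0.34293261459544894 -0.2640904023507887 0.2950016120987712
cap cab frame -0.214260145266607 0.07278830236357507 0.21290851122496837
mugrim cab frame -0.21477721483605022 -0.05885732921522111 0.09803064132942285
handle cab frame -0.251287789595
[... 474 characters left out ...]
531017672
coast -0.03211221611922231 0.02064548113891935
coast -0.09507626491370039 0.058807111910410576
coast -0.02633715218315047 0.11418664718513472
coast -0.07395796481675292 0.027777802246142912
coast -0.08810995543837889 0.09342412551304209
tray [0.5911 0.4608 0.018 ]
tray [0.3313 0.3065 0.018 ]
tray [0.5875 0.3405 0.018 ]
tray [0.3359 0.4332 0.018 ]
tray [0.5904 0.4654 0.018 ]
tray [0.5899 0.2986 0.018 ]
tray [0.3311 0.3135 0.018 ]
rim [ 0.4856 -0.0252  0.095 ]
rim [ 0.4861 -0.0911  0.095 ]
rim [ 0.5152 -0.0518  0.095 ]
rim [ 0.5    -0.0271  0.095 ]
rim [ 0.4631 -0.0856  0.095 ]
cap [0.5084 0.0794 0.205 ]
cap [0.4781 0.0738 0.205 ]
cap [0.4904 0.0918 0.205 ]
cap [0.4952 0.0592 0.205 ]
```

```bash
cat > kin.py <<'E'
import numpy as np
from scipy.spatial.transform import Rotation as Ro
from scipy.optimize import least_squares
DH=[(0,0,.267),(-np.pi/2,0,0),(np.pi/2,0,.293),(np.pi/2,.0525,0),(np.pi/2,.0775,.3425),(np.pi/2,0,0),(-np.pi/2,.076,.097)]
B=2.3317;L=.17
LO=np.array([-2.96,-.34,-1.41,.24,-1.37,.17,-2.96]);HI=np.array([2.96,2.1,1.46,2.44,4.51,1.92,2.96])
def fk(q,b=B,l=L,full=False):
    T=np.eye(4);T[:3,:3]=Ro.from_euler('z',b).as_matrix();J=[]
    for (al,a,d),t in zip(DH,q):
        c,s=np.cos(t),np.sin(t);ca,sa=np.cos(al),np.sin(al)
        T=T@np.array([[c,-s,0,a],[s*ca,c*ca,-sa,-d*sa],[s*sa,c*sa,ca,d*ca],[0,0,0,1]]);J.append(T[:3,3])
    X=T[:3,3]+T[:3,2]*l
    return (X,T[:3,:3],J) if full else (X,T[:3,:3])
def ik(p,R,q0,b=B,l=L):
    f=lambda q:np.r_[(fk(q,b,l)[0]-p)*10,(Ro.from_matrix(R.T@fk(q,b,l)[1])).as_rotvec()*3,.003*(q-q0)]
    r=least_squares(f,np.clip(q0,LO+.03,HI-.03),bounds=(LO+.02,HI-.02))
    X,Rr=fk(r.x,b,l); return r.x,np.linalg.norm(X-p),np.linalg.norm(Ro.from_matrix(R.T@Rr).as_rotvec())
def rot(head,tilt,roll=0):
    "tool z: down tilted forward toward heading; tool y horizontal, perpendicular to heading"
    z=np.array([np.cos(head)*np.sin(tilt),np.sin(head)*np.sin(tilt),-np.cos(tilt)]);y=np.array([np.sin(head),-np.cos(head),0])
    R=np.c_[np.cross(y,z),y,z]; return R@Ro.from_euler('z',roll).as_matrix()
E
python3 - <<'E'
from h import *; from kin import *; import kin
np.set_printoptions(precision=3,suppress=True)
o=bot.get_obs();q=np.array(o['q']);print(q,o['eef_pos'])
w,x,y,z=o['tool_rot'];R0=Ro.from_quat([x,y,z,w]).as_matrix();print(R0)
r=least_squares(lambda v:np.r_[fk(q,v[0],v[1])[0]-o['eef_pos'],(Ro.from_matrix(R0.T@fk(q,v[0],v[1])[1])).as_rotvec()*.1],[2.33,.17]);print(r.x,r.fun)
b,l=r.x
def tst(n,p,R,q0=q):
    best=min((ik(np.array(p),R@Ro.from_euler('z',k).as_matrix(),q0+s,b,l) for k in(0,np.pi) for s in (np.zeros(7),np.r_[0,0,.6,0,0,0,0],np.r_[0,0,-.6,0,0,0,0])),key=lambda a:a[1]+a[2]*.3)
    print(n,best[0],np.round(best[1:],4))
    return best[0]
tst('bot pick',[.491,.075,.17],rot(0,0))
tst('bot up',[.491,.075,.51],rot(0,0))
tst('over tray',[.525,.383,.51],rot(.5,0))
for h in(.4,.63):
  for t in(.5,.7,.9): tst(('mugpick',h,t),[.447,-.078,.045],rot(h,t))
for h in(-.06,.2):
  for t in(.5,.7,.9): tst(('mugplace',h,t),[.61,.065,.08],rot(h,t))
tst('Ldoor0',[.44,.29,.25],rot(.3,0));tst('Ldoor1',[.55,.07,.25],rot(0,0))
tst('Rdoor0',[.42,-.29,.25],rot(-.3,0));tst('Rdoor1',[.53,-.08,.25],rot(0,0))
S=lambda x,y:('scene0',150+x/2.6-.3,85+y/2.6-.3)
D=lambda x,y:('side0',185+x/2.6-.3,95+y/2.6-.3)
print('shaker',tri(S(142,160),D(64,318)),'bucket',tri(('scene0',449,261),('side0',415,167)))
E
```

```text
[-1.216  0.478  0.022  1.556 -0.012  1.109 -0.083] [0.301 0.604 0.208]
[[-0.895  0.446 -0.001]
 [ 0.446  0.895 -0.001]
 [-0.    -0.001 -1.   ]]
[2.342 0.099] [-0.057 -0.067  0.003  0.002 -0.002  0.144]
bot pick [-1.469  0.304 -0.76   1.058  0.277  0.854 -0.047] [0. 0.]
bot up [-2.104  0.2   -0.108  2.028  0.022  1.829  0.137] [0. 0.]
over tray [-1.712  0.557 -0.     2.42   0.     1.734  0.13 ] [0.056 0.129]
('mugpick', 0.4, 0.5) [-1.517  0.657 -0.992  0.779  1.821  0.708 -2.006] [0. 0.]
('mugpick', 0.4, 0.7) [-1.427  0.793 -1.127  0.709  2.119  0.984 -2.183] [0. 0.]
('mugpick', 0.4, 0.9) [-1.471  0.828 -1.116  0.65   2.324  1.196 -2.339] [0. 0.]
('mugpick', 0.63, 0.5) [-1.717  0.553 -0.837  0.806  1.64   0.706 -2.169] [0. 0.]
('mugpick', 0.63, 0.7) [-1.669  0.632 -0.961  0.764  1.886  0.962 -2.371] [0. 0.]
('mugpick', 0.63, 0.9) [-1.738  0.674 -0.96   0.728  2.037  1.193 -2.521] [0. 0.]
('mugplace', -0.06, 0.5) [-2.529  0.658  0.243  1.249 -1.025  0.19  -2.137] [0. 0.]
('mugplace', -0.06, 0.7) [-1.301  1.022 -0.946  1.291  1.916  0.343 -1.108] [0. 0.]
('mugplace', -0.06, 0.9) [-1.067  1.421 -1.244  1.226  2.399  0.568 -1.142] [0. 0.]
('mugplace', 0.2, 0.5) [-2.777  0.731  0.495  1.252 -1.059  0.19  -2.465] [0. 0.]
('mugplace', 0.2, 0.7) [-1.361  0.952 -0.936  1.263  1.996  0.513 -1.473] [0. 0.]
('mugplace', 0.2, 0.9) [-1.169  1.221 -1.175  1.18   2.454  0.741 -1.584] [0. 0.]
Ldoor0 [-1.205  0.255 -0.608  1.287  0.164  1.082  0.167] [0. 0.]
Ldoor1 [-1.812  0.334 -0.464  1.411  0.164  1.115  0.016] [0. 0.]
Rdoor0 [-2.217  0.219 -0.784  1.217  0.176  1.067 -0.432] [0. 0.]
Rdoor1 [-1.98   0.283 -0.57   1.327  0.17   1.093 -0.268] [0. 0.]
shaker (array([0.716, 0.342, 0.187]), [np.float64(0.00041268318650299247), np.float64(0.00041268318650308945)]) bucket (array([ 0.48 , -0.385,  0.187]), [np.float64(0.0007333388918468207), np.float64(0.0007333388918469611)])
```

```bash
python3 - <<'E'
from h import *; from kin import *; import kin
np.set_printoptions(precision=4,suppress=True)
o=bot.get_obs();q=np.array(o['q']);w,x,y,z=o['tool_rot'];R0=Ro.from_quat([x,y,z,w]).as_matrix()
D0=list(DH)
def f(v):
    kin.DH=[(a,b*v[2],d*v[2]) for a,b,d in D0]
    X,R=fk(q,v[0],v[1]); return np.r_[X-o['eef_pos'],Ro.from_matrix(R0.T@R@Ro.from_euler('z',v[3]).as_matrix()).as_rotvec()*.1]
for g in(1.57,-1.57):
    r=least_squares(f,[2.33,.17,1.1,g]);print(r.x,r.fun)
E
```

```text
[ 2.3061  0.147   1.1456 -1.4804] [-0.      0.     -0.      0.0029 -0.      0.    ]
[ 2.3061  0.147   1.1456 -1.4804] [-0.      0.     -0.      0.0029 -0.      0.    ]
```

Call:
step_arm:
  increments:
    - [[1,0,-10,-40,0,0,0],[1,0,-40,-80,0,0,0],[1,0,-80,-110,0,0,0],[1,0,-120,-110,0,0,0],[1,0,-120,-110,0,0,0]]

```text
t: 0.57
eef_pos: [0.2465, 0.4936, 0.3218]
tool_rot: [0.0, 0.229, 0.973, 0.001]
contact_force: [0.2, -0.1, 0.0]
gripper_width: 0.997
grasp_force: 0.0
```

```bash
python3 - <<'E'
from h import *
o=bot.get_obs();print(o['t'],list(np.round(o['q'],5)),list(o['eef_pos']),list(o['tool_rot']))
E
```

```text
0.5667 [np.float64(-1.2323), np.float64(0.18344), np.float64(0.01374), np.float64(1.70815), np.float64(-0.00281), np.float64(1.24802), np.float64(-0.11019)] [np.float64(0.2465408766572799), np.float64(0.4936204724920558), np.float64(0.32176071816273755)] [np.float64(4.2545190684319815e-05), np.float64(0.22947627012010313), np.float64(0.9733137415530481), np.float64(0.0010000728366446018)]
```

```bash
cat > kin2.py <<'E'
import numpy as np
from scipy.spatial.transform import Rotation as Ro
from scipy.optimize import least_squares
LO=np.array([-2.96,-.34,-1.41,.24,-1.37,.17,-2.96]);HI=np.array([2.96,2.1,1.46,2.44,4.51,1.92,2.96])
# data rows: q, pos, quat wxyz
DATA=[([-1.216,.4775,.022,1.5555,-.0115,1.109,-.083],[.30114,.60358,.20848],[-1.26e-4,.22933,.97335,-6.7e-4]),
([-1.2323,.18344,.01374,1.70815,-.00281,1.24802,-.11019],[.24654,.49362,.32176],[4e-5,.229476,.973314,.001])]
V=[2.34,.36,.536,.478,.415,1.5]
def fk(q,v=None,full=False):
    b,h,d3,d5,d7,c=V if v is None else v
    z=lambda a:Ro.from_euler('z',a);y=lambda a:Ro.from_euler('y',a)
    R=z(b+q[0])*y(q[1]);e=np.array([0,0,h])+R.apply([0,0,d3]);R=R*z(q[2])*y(q[3])
    w=e+R.apply([0,0,d5]);R=R*z(q[4])*y(q[5])*z(q[6]+c);X=w+R.apply([0,0,d7])
    return (X,R,e,w) if full else (X,R)
def fit():
    global V
    def f(v):
        r=[]
        for q,p,(w,x,y,z) in DATA:
            X,R=fk(q,v); r+=[*(X-p),*(Ro.from_quat([x,y,z,w]).inv()*R).as_rotvec()*.3]
        return np.r_[r,(v[1]-.36)*1e-3]
    b=min((least_squares(f,[2.34,.36,.536,.478,.415,c]) for c in(0,1.57,3.1,-1.57)),key=lambda r:r.cost); V=b.x; return b
fit()
def ik(p,R,q0):
    f=lambda q:np.r_[(fk(q)[0]-p)*10,(R.inv()*fk(q)[1]).as_rotvec()*3,.003*(q-q0)]
    r=least_squares(f,np.clip(q0,LO+.03,HI-.03),bounds=(LO+.02,HI-.02))
    X,Rr=fk(r.x); return r.x,np.linalg.norm(X-p),(R.inv()*Rr).magnitude()
def rot(head,tilt,roll=0):
    z=np.array([np.cos(head)*np.sin(tilt),np.sin(head)*np.sin(tilt),-np.cos(tilt)]);y=np.array([np.sin(head),-np.cos(head),0])
    return Ro.from_matrix(np.c_[np.cross(y,z),y,z])*Ro.from_euler('z',roll)
def tst(n,p,R,q0):
    for k in(0,np.pi):
        a=min((ik(np.array(p),R*Ro.from_euler('z',k),q0+s*np.eye(7)[j]) for j in(2,4) for s in(0,.6,-.6)),key=lambda a:a[1]+a[2]*.3+.001*np.abs(a[0]-q0).sum())
        X,_,e,w=fk(a[0],full=True)
        print(n,k>0,a[0],np.round(a[1:],3),'elb',e,'wri',w)
E
cat > t.py <<'E'
from h import *; from kin2 import *; import kin2
np.set_printoptions(precision=3,suppress=True)
r=fit();print(r.x,np.abs(r.fun).max())
o=bot.get_obs();q=np.array(o['q'])
tst('bot pick',[.491,.075,.17],rot(0,0,1.57),q)
tst('bot up',[.491,.075,.51],rot(0,0,1.57),q)
tst('over tray',[.525,.383,.51],rot(0,0,1.57),q)
for h in(.4,.63):
  for t in(.5,.8): tst(('mugpick',h,t),[.447,-.078,.045],rot(h,t),q)
for h in(-.06,.2):
  for t in(.5,.8): tst(('mugplace',h,t),[.61,.065,.08],rot(h,t),q)
tst('Ldoor0',[.44,.29,.25],rot(0,0),q);tst('Ldoor1',[.55,.07,.25],rot(0,0),q)
tst('Rdoor0',[.42,-.29,.25],rot(0,0),q);tst('Rdoor1',[.53,-.08,.25],rot(0,0),q)
E
python3 t.py
```

```text
[ 2.317  0.584  0.542  0.476  0.645 -4.612] 0.005719005965965168
bot pick False [-2.586  0.258  0.492  2.011 -0.154  0.907 -2.94 ] [0. 0.] elb [ 0.133 -0.037  1.108] wri [0.491 0.075 0.815]
bot pick True [-2.057  0.234 -0.125  2.011  0.037  0.899  0.014] [0. 0.] elb [0.121 0.032 1.111] wri [0.491 0.075 0.815]
bot up False [-0.385 -0.32  -1.39   1.506 -0.326  1.666 -2.732] [0.003 0.025] elb [ 0.06  -0.159  1.098] wri [0.472 0.072 1.155]
bot up True [-2.024  0.041 -0.148  1.469  0.006  1.633  0.044] [0. 0.] elb [0.021 0.006 1.125] wri [0.491 0.075 1.155]
over tray False [-1.741  0.335  0.083  1.112 -0.027  1.695 -2.592] [0. 0.] elb [0.149 0.097 1.096] wri [0.525 0.383 1.155]
over tray True [-1.592  0.337 -0.144  1.112  0.048  1.696  0.493] [0. 0.] elb [0.134 0.119 1.095] wri [0.525 0.383 1.155]
('mugpick', 0.4, 0.5) False [-2.85   0.464 -0.405  2.42   1.203  0.709 -0.967] [0.019 0.136] elb [ 0.209 -0.123  1.069] wri [ 0.23 -0.28  0.62]
('mugpick', 0.4, 0.5) True [-2.94   0.275  0.205  2.42   0.492  0.321 -2.94 ] [0.025 0.238] elb [ 0.119 -0.086  1.105] wri [ 0.318 -0.15   0.678]
('mugp
[... 2296 characters left out ...]
  1.798  0.173  1.114  1.432] [0. 0.] elb [0.123 0.086 1.104] wri [0.55  0.07  0.895]
Ldoor1 True [-2.077  0.244 -0.135  1.798  0.036  1.102 -1.58 ] [0. 0.] elb [0.127 0.031 1.11 ] wri [0.55  0.07  0.895]
Rdoor0 False [-2.238  0.226 -0.795  1.892  0.181  1.097  0.684] [0. 0.] elb [0.121 0.01  1.112] wri [ 0.42  -0.29   0.895]
Rdoor0 True [-2.711  0.172 -0.238  1.892  0.046  1.083 -2.322] [0. 0.] elb [ 0.085 -0.036  1.118] wri [ 0.42  -0.29   0.895]
Rdoor1 False [-1.909  0.257 -0.666  1.838  0.177  1.106  1.148] [0. 0.] elb [0.126 0.055 1.108] wri [ 0.53  -0.08   0.895]
Rdoor1 True [-2.444  0.211 -0.026  1.838  0.006  1.093 -1.827] [0. 0.] elb [ 0.113 -0.014  1.114] wri [ 0.53  -0.08   0.895]
```

Call:
step_arm:
  increments:
    - [[1,0,-40,-40,-7,0,0],[1,0,-40,-60,-14,3,0],[1,0,-40,-60,-20,6,0],[1,0,-40,-60,-20,13,0],[1,0,-40,-60,-20,20,0],[1,0,-40,-60,-20,20,0]]

```text
t: 1.07
eef_pos: [0.2337, 0.4583, 0.3786]
tool_rot: [-0.131, 0.226, 0.942, 0.209]
contact_force: [0.9, -0.3, -1.5]
gripper_width: 0.999
grasp_force: 0.0
```

```bash
cat > add.py <<'E'
from h import *
o=bot.get_obs()
open('kin2.py','a').write(f"\nDATA.append(({[float(round(x,5)) for x in o['q']]},{[float(x) for x in o['eef_pos']]},{[float(x) for x in o['tool_rot']]}));fit()\n")
E
python3 add.py; python3 t.py
```

```text
[2.343 0.276 0.572 0.463 0.371 1.745] 0.19250148669965975
bot pick False [-2.722  0.287  0.642  2.009 -0.216  0.913 -2.94 ] [0. 0.] elb [ 0.15  -0.06   0.824] wri [0.491 0.075 0.541]
bot pick True [-2.274  0.241  0.098  2.009 -0.03   0.894  0.008] [0. 0.] elb [0.136 0.009 0.831] wri [0.491 0.075 0.541]
bot up False [-0.377 -0.32  -1.39   1.489 -0.335  1.662 -2.777] [0.011 0.047] elb [ 0.069 -0.166  0.819] wri [0.463 0.071 0.881]
bot up True [-2.149  0.061 -0.046  1.436  0.003  1.645 -0.027] [0. 0.] elb [0.034 0.007 0.847] wri [0.491 0.075 0.881]
over tray False [-1.79   0.343  0.123  1.086 -0.042  1.715 -2.654] [0. 0.] elb [0.164 0.101 0.814] wri [0.525 0.383 0.881]
over tray True [-1.78   0.342  0.107  1.086 -0.036  1.715  0.483] [0. 0.] elb [0.162 0.102 0.815] wri [0.525 0.383 0.881]
('mugpick', 0.4, 0.5) False [-2.782  0.343 -0.049  2.42   1.281  0.414 -0.705] [0.018 0.075] elb [ 0.174 -0.082  0.814] wri [ 0.322 -0.168  0.384]
('mugpick', 0.4, 0.5) True [-2.94   0.291  0.335  2.419  0.552  0.19  -2.94 ] [0.019 0.161] elb [ 0.136 -0.092  0.824] wri [ 0.339 -0.109  0.408]
('mugpick'
[... 2283 characters left out ...]
.79   0.101  1.107  1.421] [0. 0.] elb [0.136 0.06  0.828] wri [0.55  0.07  0.621]
Ldoor1 True [-2.298  0.25   0.1    1.79  -0.028  1.103 -1.591] [0. 0.] elb [0.141 0.006 0.83 ] wri [0.55  0.07  0.621]
Rdoor0 False [-2.448  0.208 -0.588  1.882  0.129  1.09   0.654] [0. 0.] elb [ 0.117 -0.012  0.835] wri [ 0.42  -0.29   0.621]
Rdoor0 True [-2.917  0.178 -0.035  1.882  0.007  1.082 -2.357] [0. 0.] elb [ 0.085 -0.055  0.839] wri [ 0.42  -0.29   0.621]
Rdoor1 False [-2.127  0.238 -0.442  1.829  0.114  1.099  1.13 ] [0. 0.] elb [0.132 0.029 0.832] wri [ 0.53  -0.08   0.621]
Rdoor1 True [-2.67   0.224  0.213  1.829 -0.053  1.094 -1.84 ] [0. 0.] elb [ 0.12  -0.041  0.833] wri [ 0.53  -0.08   0.621]
```

```bash
cat > fit2.py <<'E'
import kin2,itertools; from kin2 import *
np.set_printoptions(precision=4,suppress=True)
z=lambda a:Ro.from_euler('z',a);y=lambda a:Ro.from_euler('y',a)
def fkg(q,v,s):
    b,h,d3,d5,d7,c,a4,a5,a7=v
    R=z(b+q[0])*y(q[1])*z(s[0]*q[2]);e=np.array([0,0,h])+R.apply([a4,0,d3]);R=R*y(q[3]);w=e+R.apply([a5,0,d5])
    R=R*z(s[1]*q[4])*y(q[5]);X=w+R.apply([a7,0,d7]);R=R*z(s[2]*q[6]+c);return X,R
def go():
  for s in itertools.product((1,-1),repeat=3):
    def f(v):
        r=[]
        for q,p,(w,x,yy,zz) in DATA:
            X,R=fkg(q,v,s); r+=[*(X-p),*(Ro.from_quat([x,yy,zz,w]).inv()*R).as_rotvec()*.3]
        return np.r_[r,(v[6:])*1e-3]
    g=min((least_squares(f,[2.34,.36,.536,.478,.415,c,0,0,0]) for c in(0,1.57,3.1,-1.57)),key=lambda r:r.cost)
    print(s,g.x,g.cost,np.abs(g.fun).max())
go(); print(kin2.DATA[-1])
E
python3 fit2.py
```

```text
(1, 1, 1) [ 2.3445  0.3424  0.5985  0.5169  0.3685  1.7464 -0.0134  0.0827  0.0129] 0.019586579666384593 0.19232578476011755
(1, 1, -1) [ 2.345   0.343   0.5991  0.5173  0.3689  1.8261 -0.0135  0.0832  0.0132] 0.04726083303726085 0.1927092107291485
(1, -1, 1) [ 2.3235 -1.4369 -0.3338 -0.3302 -0.4017 -4.7449  0.3352 -1.7293 -0.0537] 0.006053321043298658 0.08047644752299729
(1, -1, -1) [ 2.3317 -1.4938 -0.3582 -0.3518 -0.4209  1.6316  0.3458 -1.7897 -0.0483] 0.006857785292743444 0.08653062607514352
(-1, 1, 1) [ 2.3628 -0.9034 -0.094  -0.1014 -0.1776  1.6081  0.2349 -1.2095 -0.0579] 0.02690226437373207 0.22303708477703516
(-1, 1, -1) [ 2.361  -0.9173 -0.1001 -0.1068 -0.1821  1.6833  0.2374 -1.2247 -0.0567] 0.035759761847020816 0.2166059450785178
(-1, -1, 1) [ 2.3357 -0.0267  0.3761  0.3301  0.2203  1.4055  0.0609 -0.3312 -0.0048] 0.01639915918286252 0.14765412729848176
(-1, -1, -1) [ 2.3434 -0.0315  0.37    0.3245  0.2133  1.4987  0.0627 -0.3333 -0.0096] 0.00033112934041230625 0.01957843470433526
([-1.1756, -0.09049, 0.20197, 1.96201, -0.44829, 0.99957, 0.32196], [0.2337104646694192, 0.45831752262630693, 0.37863158712956907], [-0.13088703925735232, 0.2262274030279722, 0.942248773914999, 0.20942061295236677])
```

```bash
cat > pl.py <<'E'
from h import *
def plan(p,R=None,lab=''):
    "print shift (mm) and turn (deg) in current tool axes to reach world p,R"
    o=bot.get_obs();w,x,y,z=o['tool_rot'];C=Ro.from_quat([x,y,z,w]); R=C if R is None else R
    print(lab,np.round(C.inv().apply(np.array(p)-o['eef_pos'])*1000,1),np.round(np.degrees((C.inv()*R).as_rotvec()),1))
def yawR(a): # tool down, tool y at world azimuth a
    return Ro.from_matrix(np.c_[[np.sin(a)*-1,np.cos(a),0],[np.cos(a),np.sin(a),0],[0,0,-1]])
E
python3 - <<'E'
from pl import *
R=yawR(1.108)
plan([.35,.28,.40],R,'via');plan([.492,.076,.33],R,'above')
E
```

```text
via [-159.4  -81.3 -117.4] [ 20.1 -20.3  -0.5]
above [-381.6 -201.7 -170.1] [ 20.1 -20.3  -0.5]
```

Call:
step_arm:
  increments:
    - [[1,-20,-5,-30,0,-7,0],[1,-50,-20,-50,4,-14,0],[1,-85,-40,-70,8,-20.3,0],[1,-120,-60,-95,14,-20.3,-0.5],[1,-159,-81,-117,20,-20.3,-0.5],[1,-192,-100,-127,20,-20.3,-0.5],[1,-225,-119,-134,20,-20.3,-0.5]]

```text
t: 1.65
eef_pos: [0.3848, 0.2302, 0.3849]
tool_rot: [0.005, 0.225, 0.974, -0.001]
contact_force: [1.0, -0.5, -0.1]
gripper_width: 0.996
grasp_force: 0.0
```

```bash
python3 add.py; python3 - <<'E'
from pl import *
plan([.492,.076,.30],yawR(1.108),'above')
print(bot.get_obs()['eef_pos'],bot.get_obs()['q'])
E
```

```text
above [-163.1  -91.7   86.4] [0.  0.5 0.5]
[0.38478971 0.23019054 0.38486582] [-1.0047302  -0.0605302   0.30505454  1.82743853  0.0271667   1.36773134
  0.41159497]
```

```bash
sed -i 's/z(b+q\[0\])/z(b-q[0])/; s/z(q\[2\])/z(-q[2])/; s/z(q\[4\])/z(-q[4])/; s/z(q\[6\]+c)/z(-q[6]+c)/; s/\[2.34,.36,.536,.478,.415,c\]/[-.1,.36,.536,.478,.415,c]/; s/V=\[2.34/V=[-.1/' kin2.py; python3 t.py | grep -v "^bot\|over"
```

```text
[-0.104  0.272  0.532  0.481  0.321  1.47 ] 0.013100305122534073
('mugpick', 0.4, 0.5) False [ 0.386  0.327 -0.072  2.42  -1.35   0.348  0.442] [0.01  0.035] elb [ 0.151 -0.08   0.775] wri [ 0.324 -0.147  0.332]
('mugpick', 0.4, 0.5) True [ 0.94   0.374 -0.699  2.412 -0.675  0.19   2.94 ] [0.011 0.062] elb [ 0.098 -0.168  0.767] wri [ 0.325 -0.149  0.343]
('mugpick', 0.4, 0.8) False [ 1.354  0.682 -0.942  2.42  -1.35   0.19   0.814] [0.03  0.141] elb [ 0.037 -0.333  0.684] wri [ 0.283 -0.222  0.287]
('mugpick', 0.4, 0.8) True [ 1.526  0.728 -1.133  2.411 -0.333  0.19   2.94 ] [0.036 0.196] elb [-0.021 -0.353  0.669] wri [ 0.277 -0.234  0.311]
('mugpick', 0.63, 0.5) False [ 0.061  0.369  0.357  2.403 -1.35   0.588  0.68 ] [0. 0.] elb [ 0.189 -0.032  0.768] wri [ 0.323 -0.169  0.327]
('mugpick', 0.63, 0.5) True [ 1.12   0.494 -0.865  2.397 -0.387  0.19   2.94 ] [0.001 0.008] elb [ 0.086 -0.237  0.74 ] wri [ 0.325 -0.17   0.328]
('mugpick', 0.63, 0.8) False [ 1.266  0.662 -0.796  2.42  -1.35   0.335  1.014] [0.011 0.039] elb [ 0.065 -0.32   0.691] wri [ 0.278 -0.229  0.27 ]
('mugpick', 
[... 1512 characters left out ...]
76   1.801 -0.234  1.124 -1.581] [0. 0.] elb [0.118 0.11  0.778] wri [0.55  0.07  0.571]
Ldoor1 True [-0.467  0.247  0.28   1.801 -0.076  1.104  1.414] [0. 0.] elb [0.121 0.046 0.787] wri [0.55  0.07  0.571]
Rdoor0 False [-0.3    0.25   0.934  1.897 -0.224  1.105 -0.847] [0. 0.] elb [0.129 0.026 0.787] wri [ 0.42  -0.29   0.571]
Rdoor0 True [ 0.176  0.172  0.365  1.897 -0.069  1.084  2.142] [0. 0.] elb [ 0.088 -0.025  0.795] wri [ 0.42  -0.29   0.571]
Rdoor1 False [-0.643  0.283  0.826  1.842 -0.231  1.116 -1.302] [0. 0.] elb [0.128 0.076 0.782] wri [ 0.53  -0.08   0.571]
Rdoor1 True [-0.287  0.221  0.388  1.842 -0.093  1.096  1.709] [0. 0.] elb [0.115 0.021 0.79 ] wri [ 0.53  -0.08   0.571]
```

Call:
step_arm:
  increments:
    - [[1,-30,-17,0,0,0,0],[1,-65,-36,10,0,0,0],[1,-100,-56,20,0,0,0],[1,-135,-75,40,0,0,0],[1,-163,-92,65,0,0.5,0.5],[1,-163,-92,86,0,0.5,0.5],[1,-163,-92,86,0,0.5,0.5]]

```text
t: 2.23
eef_pos: [0.4878, 0.0731, 0.2955]
tool_rot: [-0.003, 0.232, 0.973, -0.002]
contact_force: [-1.4, 1.2, -0.3]
gripper_width: 0.999
grasp_force: 0.0
```

```bash
python3 add.py; python3 - <<'E'
from pl import *
snap('wrist','w1')
plan([.492,.076,.168],yawR(1.108),'grasp')
np.set_printoptions(precision=1,suppress=True)
print(proj('w1',[[.492,.076,.205],[.482,-.056,.095],[.659,.063,.034],[.445,-.083,.05]]))
E
```

```text
grasp [ -3.6   2.9 129.7] [-0.2 -0.3 -0.2]
[[331.  202.4]
 [217.7 214.7]
 [375.4 271.7]
 [192.8 185.4]]
```

View pics/w1.png

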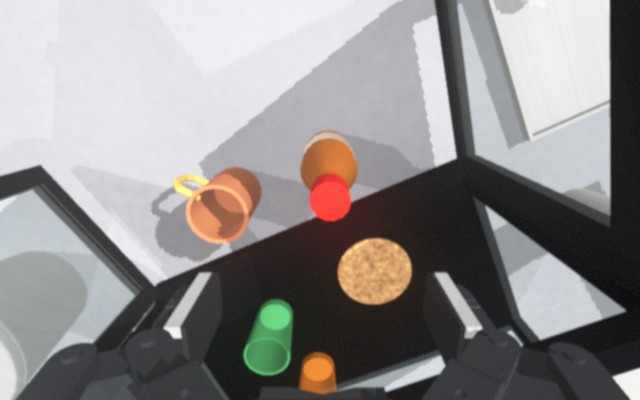

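The wrist picture shows the cap at (330,199), the mug rim at (220,213), the handle at (190,186) and the coaster at (375,271). All are within about 3 px of the predictions, so the measurements hold.

Call:
step_arm:
  increments:
    - [[1,-3.5,3,30,0,0,0],[1,-3.5,3,60,0,0,0],[1,-3.5,3,90,0,0,0],[1,-3.5,3,115,0,0,0],[1,-3.5,3,129,0,0,0],[1,-3.5,3,129,0,0,0],[-0.2,-3.5,3,129,0,0,0],[-1,-3.5,3,129,0,0,0],[-1,-3.5,3,129,0,0,0],[-1,-3.5,3,129,0,0,0]]
  force: 60

```text
t: 3.12
eef_pos: [0.4948, 0.0778, 0.1722]
tool_rot: [0.0, 0.23, 0.973, 0.002]
contact_force: [-0.4, 0.7, -0.4]
gripper_width: 0.454
grasp_force: 0.0
```

Call:
step_arm:
  increments:
    - [[-1,0,0,0,0,0,0],[-1,0,0,0,0,0,0],[-1,0,0,0,0,0,0],[-1,0,0,-5,0,0,0],[-1,0,0,-12,0,0,0],[-1,0,0,-25,0,0,0]]

```text
t: 3.62
eef_pos: [0.4926, 0.0769, 0.1954]
tool_rot: [-0.002, 0.23, 0.973, 0.0]
contact_force: [0.3, 0.3, -2.3]
gripper_width: 0.343
grasp_force: 59.6
```

Call:
step_arm:
  increments:
    - [[-1,0,0,-25,0,0,0],[-1,0,0,-55,0,0,0],[-1,0,0,-88,0,0,0],[-1,0,0,-122,0,0,0],[-1,0,0,-156,0,0,0],[-1,0,0,-190,0,0,0],[-1,0,0,-224,0,0,0],[-1,0,0,-258,0,0,0],[-1,0,0,-290,0,0,0],[-1,0,0,-315,0,0,0]]

```text
t: 4.45
eef_pos: [0.4939, 0.0759, 0.5138]
tool_rot: [-0.0, 0.23, 0.973, 0.002]
contact_force: [1.3, -0.1, -2.9]
gripper_width: 0.34
grasp_force: 59.9
```

```bash
python3 add.py; python3 - <<'E'
from pl import *
snap('side','sd2'); im=cv2.imread('pics/sd2.png')
plan([.525,.385,.51],yawR(1.108),'over');plan([.525,.385,.20],yawR(1.108),'down')
print(bot.get_obs()['eef_pos'],bot.get_obs()['contact_force'])
E
```

```text
over [111.8 289.3  10. ] [ 0.5  0.2 -0.1]
down [112.8 286.8 320. ] [ 0.5  0.2 -0.1]
[0.49532139 0.07625215 0.51803818] [-0.68310282 -0.14532257  1.52524941]
```

Call:
step_arm:
  increments:
    - [[-1,6,15,0,0,0,0],[-1,16,42,0,0,0,0],[-1,28,74,0,0,0,0],[-1,41,107,0,0,0,0],[-1,54,140,0,0,0,0],[-1,67,173,0,0,0,0],[-1,80,206,0,0,0,0],[-1,92,239,0,0,0,0],[-1,104,268,0,0,0,0],[-1,112,289,0,0,0,0]]

```text
t: 5.33
eef_pos: [0.5222, 0.3885, 0.5102]
tool_rot: [-0.002, 0.228, 0.974, 0.0]
contact_force: [-0.3, 0.3, -4.0]
gripper_width: 0.345
grasp_force: 59.9
```

Call:
step_arm:
  increments:
    - [[-1,0,0,15,0,0,0],[-1,0,0,45,0,0,0],[-1,0,0,80,0,0,0],[-1,0,0,115,0,0,0],[-1,0,0,150,0,0,0],[-1,0,0,185,0,0,0],[-1,0,0,220,0,0,0],[-1,0,0,250,0,0,0],[-1,0,0,270,0,0,0],[-1,0,0,280,0,0,0]]

```text
t: 6.17
eef_pos: [0.521, 0.3843, 0.2277]
tool_rot: [-0.003, 0.23, 0.973, -0.002]
contact_force: [-0.9, -0.4, -3.2]
gripper_width: 0.336
grasp_force: 60.0
```

```bash
python3 add.py; python3 - <<'E'
from pl import *
for n in('scene','side'):
    snap(n,n+'3')
a=cv2.imread('pics/scene3.png')[180:300,140:300];b=cv2.imread('pics/side3.png')[200:320,190:350]
cv2.imwrite('pics/c3.png',cv2.resize(np.hstack([a,b]),None,fx=2.5,fy=2.5,interpolation=2))
plan([.525,.385,.178],yawR(1.108),'down')
print(bot.get_obs()['eef_pos'],bot.get_obs()['contact_force'])
E
```

```text
down [-2.9  1.6 51.5] [-0.1 -0.2 -0.1]
[0.52187727 0.38488622 0.22955148] [ 0.0484189  -0.09540091 -2.81456663]
```

View pics/c3.png

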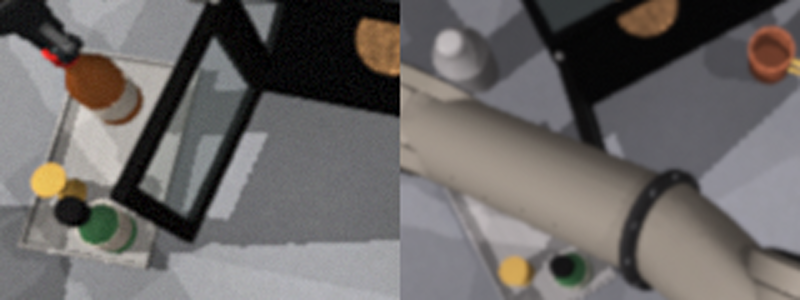

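The bottle hangs upright over the free far half of the tray, its body near scene crop pixel (105,90), so I lower it.

Call:
step_arm:
  increments:
    - [[-1,-1,1,20,0,0,0],[-1,-1,1,35,0,0,0],[-1,-1,1,42,0,0,0],[-1,-1,1,46,0,0,0],[-1,-1,1,49,0,0,0],[-1,-1,1,51,0,0,0],[-1,-1,1,51,0,0,0],[-1,-1,1,51,0,0,0]]

```text
t: 6.93
eef_pos: [0.5247, 0.3864, 0.1812]
tool_rot: [-0.001, 0.23, 0.973, 0.001]
contact_force: [-0.1, -0.3, -2.5]
gripper_width: 0.342
grasp_force: 60.0
```

Call:
step_arm:
  increments:
    - [[-1,0,0,1.5,0,0,0],[-1,0,0,3,0,0,0],[-1,0,0,3,0,0,0]]

```text
t: 7.18
eef_pos: [0.5251, 0.3864, 0.1785]
tool_rot: [-0.0, 0.23, 0.973, 0.002]
contact_force: [-0.4, -0.3, 1.9]
gripper_width: 0.34
grasp_force: 60.4
```

Call:
step_arm:
  increments:
    - [[-0.2,0,0,0,0,0,0],[0.2,0,0,0,0,0,0],[0.6,0,0,0,0,0,0],[1,0,0,0,0,0,0],[1,0,0,0,0,0,0],[1,0,0,-20,0,0,0],[1,0,0,-60,0,0,0],[1,0,0,-100,0,0,0],[1,0,0,-140,0,0,0],[1,0,0,-180,0,0,0]]

```text
t: 8.02
eef_pos: [0.5244, 0.3855, 0.3594]
tool_rot: [-0.001, 0.23, 0.973, 0.001]
contact_force: [0.8, 1.3, 0.0]
gripper_width: 1.002
grasp_force: 0.0
```

```bash
python3 add.py; cat > t2.py <<'E'
from pl import *; import kin2; from kin2 import *
np.set_printoptions(precision=3,suppress=True)
r=fit();print(r.x,np.abs(r.fun).max())
o=bot.get_obs();q=np.array(o['q']);print(o['eef_pos'],q)
# mug: centre, handle dir
m=np.array([.483,-.056,0]);h=np.array([.4445,-.0835,0])-m;a=np.arctan2(-h[1],-h[0]);print('head',a,np.linalg.norm(h))
for t in(.45,.52,.6):
  for hh in(a,):
    g=m-.060*np.array([np.cos(hh),np.sin(hh),0])+[0,0,.055]; R=rot(hh,t)
    tcp=g+R.apply([0,0,.019]); tst(('pick',hh,t,tcp),tcp,R,q); 
    tst('pre',tcp-R.apply([0,0,.1]),R,q)
  for hh in(-.06,.15,.3):
    g=np.array([.660,.063,0])-.06*np.array([np.cos(hh),np.sin(hh),0])+[0,0,.055+.034]; R=rot(hh,t)
    tst(('place',hh,t),g+R.apply([0,0,.019]),R,q)
E
python3 t2.py
```

```text
[-0.101  0.265  0.533  0.484  0.314  1.471] 0.012122766162288356
[0.524 0.385 0.359] [-1.024  0.358  0.415  1.436 -0.147  1.378  0.502]
head 0.6202494859828218 0.047312788968734434
('pick', np.float64(0.6202494859828218), 0.45, array([ 0.441, -0.086,  0.038])) False [-0.132  0.4    0.565  2.397 -1.334  0.626  0.633] [0. 0.] elb [0.207 0.006 0.757] wri [ 0.33  -0.166  0.321]
('pick', np.float64(0.6202494859828218), 0.45, array([ 0.441, -0.086,  0.038])) True [ 1.071  0.474 -0.818  2.397 -0.281  0.19   2.813] [0. 0.] elb [ 0.094 -0.224  0.74 ] wri [ 0.33  -0.166  0.321]
pre False [-0.647  0.28   1.246  2.383 -1.034  0.842  0.41 ] [0. 0.] elb [0.126 0.076 0.778] wri [ 0.294 -0.191  0.411]
pre True [ 1.526  0.235 -1.153  2.383 -0.406  0.497  2.94 ] [0. 0.] elb [-0.007 -0.124  0.784] wri [ 0.294 -0.191  0.411]
('place', -0.06, 0.45) False [-0.854  0.501  0.724  2.15  -1.007  0.268 -0.959] [0. 0.] elb [0.187 0.175 0.733] wri [0.472 0.074 0.355]
('place', -0.06, 0.45) True [-0.207  0.4   -0.06   2.15   0.662  0.19   0.629] [0. 0.] elb [0.207 0.022 0.757] wri [0.472 0.074 0.355]
('place', 0.
[... 2785 characters left out ...]
333]
('place', -0.06, 0.6) True [-0.014  0.415 -0.305  2.24   1.933  0.26  -0.614] [0. 0.] elb [ 0.214 -0.019  0.754] wri [0.434 0.077 0.333]
('place', 0.15, 0.6) False [-0.481  0.401  0.369  2.19  -1.35   0.19  -0.298] [0.01  0.072] elb [0.193 0.077 0.756] wri [0.459 0.03  0.354]
('place', 0.15, 0.6) True [ 0.427  0.491 -0.705  2.248  2.005  0.261 -0.341] [0. 0.] elb [ 0.217 -0.127  0.736] wri [0.436 0.029 0.333]
('place', 0.3, 0.6) False [-0.101  0.391  0.016  2.188 -1.35   0.19  -0.054] [0.008 0.056] elb [ 0.203 -0.     0.758] wri [ 0.461 -0.007  0.349]
('place', 0.3, 0.6) True [ 0.677  0.6   -0.94   2.233  1.861  0.276  0.057] [0. 0.] elb [ 0.214 -0.211  0.706] wri [ 0.443 -0.004  0.333]
```

```bash
python3 - <<'E'
from pl import *; from kin2 import rot
plan([.45,.0,.36],rot(.62,0),'A')
E
```

```text
A [-106.1 -378.    -1.3] [-1.000e-01 -2.000e-01  1.179e+02]
```

Call:
step_arm:
  increments:
    - [[1,-6,-20,-12,0,0,7],[1,-16,-55,-25,0,0,14],[1,-26,-92,-30,0,0,21],[1,-37,-130,-30,0,0,28],[1,-47,-166,-30,0,0,35],[1,-57,-203,-30,0,0,42],[1,-67,-240,-25,0,0,49],[1,-77,-277,-20,0,0,56],[1,-88,-315,-10,0,0,63],[1,-97,-345,-5,0,0,70]]

```text
t: 8.85
eef_pos: [0.4557, 0.0307, 0.3611]
tool_rot: [-0.002, 0.749, 0.662, 0.0]
contact_force: [-0.2, 0.4, 0.0]
gripper_width: 0.999
grasp_force: 0.0
```

```bash
python3 add.py; python3 - <<'E'
from pl import *; from kin2 import rot
plan([.45,.0,.36],rot(.62,0),'A')
print(bot.get_obs()['q'])
E
```

```text
A [-31.1  -1.9   1. ] [-0.2 -0.1 47.4]
[-0.91134157 -0.06153413  0.68955242  1.86750909  0.0370251   1.32274545
 -0.35476164]
```

```bash
python3 - <<'E'
from pl import *; from kin2 import rot
plan([.40,-.06,.30],rot(.62,0.2),'B')
plan([.392,-.121,.175],rot(.62,0.42),'C')
E
```

```text
B [-97.  -44.1  60.9] [-4.9 10.7 47.3]
C [-158.8  -44.3  185.7] [-10.1  22.6  46.7]
```

Call:
step_arm:
  increments:
    - [[1,-20,-8,5,0,2,7],[1,-40,-16,15,-1,4,13.5],[1,-60,-25,28,-2,6,20],[1,-80,-35,45,-3,8,26.5],[1,-95,-43,60,-4,10,33],[1,-115,-44,80,-6,13,39],[1,-130,-44,100,-8,17,44],[1,-140,-44,120,-10,22,46.7],[1,-145,-44,130,-10,22.6,46.7],[1,-145,-44,130,-10,22.6,46.7]]

```text
t: 9.68
eef_pos: [0.3937, -0.1062, 0.2292]
tool_rot: [-0.066, 0.931, 0.299, 0.197]
contact_force: [0.0, -0.2, -0.1]
gripper_width: 1.002
grasp_force: 0.0
```

```bash
python3 add.py; python3 - <<'E'
from pl import *; from kin2 import rot
snap('wrist','w4');np.set_printoptions(precision=2,suppress=True)
o=bot.get_obs();print(o['eef_pos'],o['q'])
plan([.392,-.121,.175],rot(.62,0.42),'C')
m=np.array([.483,-.056,0]);d=np.array([np.cos(.62),np.sin(.62),0])
print(proj('w4',np.array([m+[0,0,.095],m-.06*d+[0,0,.08],m-.06*d+[0,0,.053],m-.06*d+[0,0,.02]])))
E
```

```text
[ 0.4  -0.11  0.23] [-0.64 -0.31  0.91  2.33 -0.12  0.74 -0.59]
C [-33.7  10.9  46.2] [-0.3  0.1  0.2]
[[335.28 132.38]
 [334.84 199.26]
 [334.06 202.01]
 [333.25 204.86]]
```

View pics/w4.png

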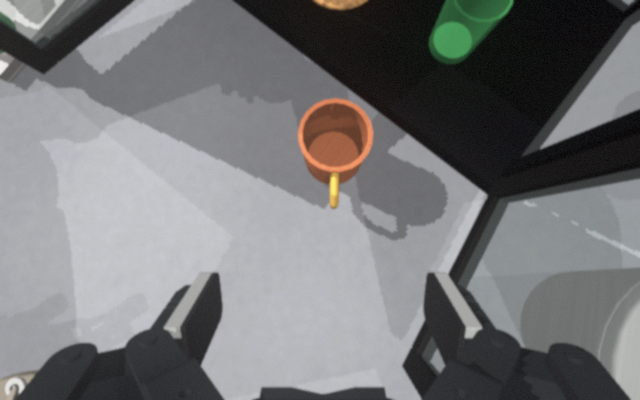

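The wrist picture shows the mug rim at (336,135) and the handle at (334,200), pointing straight back along the tool. This matches the prediction to within 3 px.

```bash
python3 - <<'E'
from pl import *; from kin2 import rot
for p in([.408,-.110,.125],[.4206,-.1007,.0925],[.4405,-.0865,.0377]): plan(p,rot(.62,0.42))
E
```

```text
[-36.3  11.5  99.8] [-0.3  0.1  0.2]
 [-35.2  11.4 135.8] [-0.3  0.1  0.2]
 [-35.2  11.8 195.8] [-0.3  0.1  0.2]
```

Call:
step_arm:
  increments:
    - [[1,-12,4,10,0,0,0],[1,-24,8,30,0,0,0],[1,-35,11,55,0,0,0],[1,-35.5,11.5,80,0,0,0],[1,-35.5,11.5,100,0,0,0],[1,-35.5,11.5,100,0,0,0]]

```text
t: 10.23
eef_pos: [0.4059, -0.099, 0.142]
tool_rot: [-0.062, 0.928, 0.309, 0.197]
contact_force: [-0.5, 0.3, 0.1]
gripper_width: 0.999
grasp_force: 0.0
```

```bash
python3 add.py; python3 - <<'E'
from pl import *; from kin2 import rot,fk
o=bot.get_obs();print(o['eef_pos'],np.round(o['q'],2),fk(o['q'],full=True)[2:])
for p in([.4206,-.1007,.0925],[.4405,-.0865,.0377]): plan(p,rot(.62,0.42))
E
```

```text
[ 0.40587598 -0.09904835  0.14199217] [-1.17 -0.34  1.45  2.43  0.    0.49 -0.62] (array([-0.08226183, -0.15064196,  0.78405795]), array([ 0.2712023 , -0.16202568,  0.44539395]))
 [-10.1   9.8  49.7] [-0.1  0.2  1.3]
 [ -9.9   9.9 109.7] [-0.1  0.2  1.3]
```

```bash
cat > sim.py <<'E'
import kin2; from kin2 import *
np.set_printoptions(precision=2,suppress=True)
def jac(q):
    X,R=fk(q);J=np.zeros((6,7))
    for i in range(7):
        d=np.array(q,float);d[i]+=1e-5;X2,R2=fk(d);J[:3,i]=(X2-X)/1e-5;J[3:,i]=(R2*R.inv()).as_rotvec()/1e-5
    return J
W=np.array([.3]*0+[1]*7)
def go(q,p,R,n=25,lam=1e-3,kn=0.,qn=None,clip=True):
    "DLS path to pose; kn: pull to qn in null space"
    q=np.array(q,float);X0,R0=fk(q);rv=(R*R0.inv()).as_rotvec()
    for k in range(1,n+1):
        Xt=X0+(p-X0)*k/n;Rt=Ro.from_rotvec(rv*k/n)*R0
        for _ in range(3):
            X,Rc=fk(q);e=np.r_[Xt-X,(Rt*Rc.inv()).as_rotvec()];J=jac(q)
            Jp=J.T@np.linalg.inv(J@J.T+lam*np.eye(6)*.1)
            dq=Jp@e
            if kn: dq+=(np.eye(7)-Jp@J)@(kn*(qn-q))/3
            q=q+dq
            if clip:q=np.clip(q,LO,HI)
    return q
if __name__=='__main__':
    Q=lambda o:Ro.from_quat([o[1],o[2],o[3],o[0]])
    for kn,qn in((0,None),(.05,(LO+HI)/2),(.05,np.array(DATA[0][0]))):
        print('kn',kn)
        q=DATA[0][0]
        for d in DATA[1:]:
            q=go(q,np.array(d[1]),Q(d[2]),kn=kn,qn=qn); print(q,np.array(d[0]),'diff',np.abs(q-d[0]).max())
E
python3 sim.py
```

```text
kn 0
[-1.23  0.17  0.02  1.73 -0.    1.25 -0.1 ] [-1.23  0.18  0.01  1.71 -0.    1.25 -0.11] diff 0.017946919589805876
[-1.08 -0.09  0.14  1.96 -0.48  1.06  0.35] [-1.18 -0.09  0.2   1.96 -0.45  1.    0.32] diff 0.0930921833939038
[-0.93 -0.07  0.27  1.84  0.03  1.36  0.45] [-1.   -0.06  0.31  1.83  0.03  1.37  0.41] diff 0.0723487079826236
[-0.71  0.09  0.49  1.88 -0.05  1.19  0.9 ] [-0.78  0.09  0.56  1.89 -0.05  1.18  0.89] diff 0.07277490684404686
[-0.73  0.02  0.48  1.49 -0.01  1.63  0.87] [-0.82  0.02  0.56  1.48 -0.01  1.64  0.85] diff 0.09311464696369998
[-0.96  0.43  0.29  1.61 -0.13  1.13  0.48] [-1.01  0.44  0.39  1.62 -0.18  1.13  0.53] diff 0.09199302471072957
[-0.96  0.35  0.31  1.43 -0.11  1.38  0.46] [-1.02  0.36  0.42  1.44 -0.15  1.38  0.5 ] diff 0.10790947015458696
[-0.79 -0.04  0.61  1.86  0.02  1.32 -0.31] [-0.91 -0.06  0.69  1.87  0.04  1.32 -0.35] diff 0.11654295699321937
[-0.58 -0.21  0.94  2.3  -0.28  0.8  -0.4 ] [-0.64 -0.31  0.91  2.33 -0.13  0.74 -0.59] diff 0.1914117896597458
[-0.62  0.1   1.1   2.38 -0.78  0.71  0.14] [-1.17 -0.34  1.45  2.43  0.    0.49
[... 1597 characters left out ...]
iff 0.06293813694348471
[-0.72  0.02  0.48  1.49 -0.01  1.63  0.87] [-0.82  0.02  0.56  1.48 -0.01  1.64  0.85] diff 0.09669686009797529
[-0.9   0.42  0.22  1.61 -0.1   1.13  0.45] [-1.01  0.44  0.39  1.62 -0.18  1.13  0.53] diff 0.16752375603878655
[-0.86  0.34  0.17  1.43 -0.06  1.37  0.42] [-1.02  0.36  0.42  1.44 -0.15  1.38  0.5 ] diff 0.24931176616639356
[-0.68 -0.04  0.5   1.86  0.02  1.32 -0.31] [-0.91 -0.06  0.69  1.87  0.04  1.32 -0.35] diff 0.22809895683350512
[-0.45 -0.18  0.84  2.3  -0.33  0.81 -0.34] [-0.64 -0.31  0.91  2.33 -0.13  0.74 -0.59] diff 0.24638865218558825
[-0.42  0.08  0.87  2.38 -0.74  0.69  0.1 ] [-1.17 -0.34  1.45  2.43  0.    0.49 -0.62] diff 0.7582970298171556
```

```bash
cat > srch.py <<'E'
from sim import *; import sim
from h import bot
import time
rng=np.random.default_rng(int(time.time()))
q0=np.array(bot.get_obs()['q'])
T=.42
def margin(q): return np.min(np.minimum(q-LO,HI-q)[[0,1,2,3,4,5,6]])
def ev(path,q,n=14):
    ms=[];qs=[]
    for p,R in path:
        q=go(q,np.array(p),R,n=n); X,Rc=fk(q); err=np.linalg.norm(X-p)+.2*(R.inv()*Rc).magnitude()
        ms.append(margin(q)-20*max(0,err-.003));qs.append(q)
    return ms,qs
zt=lambda a,t,p,s:(np.array(p)-rot(a,t).apply([0,0,s]))
pk=np.array([.4405,-.0865,.0377])
final=[(zt(.62,T,pk,.15),rot(.62,T)),(zt(.62,T,pk,.06),rot(.62,T)),(pk,rot(.62,T)),(pk+[0,0,.06],rot(.62,T))]
g=np.array([.660,.063,.089])-.06*np.array([np.cos(.2),np.sin(.2),0]);pp=g+rot(.2,T).apply([0,0,.019])
final+=[(pp+[-.12,0,.03],rot(.2,T)),(pp+[0,0,.02],rot(.2,T)),(pp,rot(.2,T))]
if __name__=='__main__':
    back=[(np.array([.45,-.0,.36]),rot(.62,0))]
    mb,qb=ev(back,q0); qb=qb[-1]; print('back',mb,qb)
    best=[]
    t0=time.time()
    while time.time()-t0<330:
        w=[]
        for k in range(rng.integers(1,3)):
            r=rng.uniform(.48,.85);a=rng.uniform(-.9,.9)
            w.append((np.array([r*np.cos(a),r*np.sin(a),rng.uniform(.40,.55)]),rot(rng.uniform(-.6,1.6),rng.choice([0,.2,.4]))))
        ms,qs=ev(w,qb)
        if min(ms)<.03: continue
        m2,q2=ev(final,qs[-1]); s=min(m2)
        best.append((s,w,qs+q2,ms+m2))
    best.sort(key=lambda b:-b[0])
    for b in best[:3]:
        print(b[0],np.array(b[3]))
        for p,R in b[1]: v=R.as_matrix(); print('   ',p,'head',np.arctan2(-v[0,1]*-1,-v[1,1]),'tilt',np.arccos(-v[2,2]))
        print(np.array(b[2]))
    print(len(best))
E
time python3 srch.py
```

```text
back [np.float64(0.27005910357587826)] [-0.99 -0.07  0.84  1.87  0.05  1.32 -1.11]
0.05189213598535947 [0.45 0.06 0.09 0.05 0.05 0.08 0.06 0.17 0.13]
    [ 0.77 -0.08  0.43] head -0.4060089510878524 tilt 0.39999999999999997
    [ 0.74 -0.4   0.46] head 1.4293934146068743 tilt nan
[[-0.73  0.47  1.01  1.35 -0.37  1.13 -1.74]
 [ 0.24  0.82  0.54  0.52 -0.41  1.86  0.37]
 [-0.15 -0.02  0.66  2.35 -0.58  0.75 -0.02]
 [-0.12  0.22  0.58  2.39 -0.96  0.63  0.31]
 [-0.07  0.37  0.48  2.39 -1.24  0.57  0.54]
 [-0.17  0.22  0.57  2.36 -0.95  0.62  0.23]
 [-0.73  0.19  0.6   2.38 -0.74  0.24 -0.84]
 [-0.6   0.4   0.52  2.13 -0.85  0.34 -0.76]
 [-0.54  0.43  0.45  2.14 -0.92  0.3  -0.69]]
0.05189213577929319 [0.05 0.23 0.09 0.05 0.05 0.08 0.06 0.18 0.14]
    [0.79 0.02 0.49] head -0.44372085763924174 tilt 0.0
    [ 0.65 -0.44  0.48] head 0.5976788245882539 tilt 0.39999999999999963
[[-0.44  0.76  0.92  0.69 -0.61  1.87 -1.89]
 [ 0.29  0.58  0.72  0.97 -0.78  1.69 -0.15]
 [-0.19 -0.02  0.7   2.35 -0.58  0.75 -0.02]
 [-0.16  0.22  0.63  2.39 -0.97  0.64  0.32]
 [-0.11  0.38  0.52  2.39 -1.25  0.59
[... 315 characters left out ...]
 0.82 -0.11  0.43] head 0.5130890689273878 tilt 0.39999999999999936
[[-1.05  0.6   0.77  0.99 -0.41  1.68 -2.49]
 [-0.21  0.53  0.6   1.13 -0.62  1.33 -0.69]
 [-0.2  -0.02  0.7   2.35 -0.58  0.75 -0.02]
 [-0.16  0.22  0.63  2.39 -0.97  0.64  0.32]
 [-0.11  0.38  0.52  2.39 -1.25  0.59  0.55]
 [-0.21  0.22  0.62  2.36 -0.97  0.62  0.25]
 [-0.77  0.2   0.64  2.38 -0.77  0.25 -0.81]
 [-0.63  0.41  0.56  2.13 -0.88  0.35 -0.73]
 [-0.57  0.43  0.49  2.14 -0.96  0.31 -0.65]]
1095srch.py:36: RuntimeWarning: invalid value encountered in arccos
  for p,R in b[1]: v=R.as_matrix(); print('   ',p,'head',np.arctan2(-v[0,1]*-1,-v[1,1]),'tilt',np.arccos(-v[2,2]))

real	5m31.450s
user	5m31.886s
sys	0m0.068s
```

```bash
cat > t3.py <<'E'
from srch import *
mb,qb=ev([(np.array([.43,-.05,.28]),rot(.62,.2)),(np.array([.48,-.0,.40]),rot(.62,0))],q0);print(mb)
for x,y,h,t in((.8,-.15,.55,.4),(.75,-.25,.6,.4),(.65,-.3,.6,.4),(.65,-.2,.6,.4),(.6,-.35,.62,.42)):
    for mid in(.46,.50):
        P=[(np.array([x,y,.46]),rot(h,t)),(np.array([mid,-.12,.40]),rot(.62,T)),(np.array([.40,-.115,.25]),rot(.62,T))]+final[0:]
        m,qs=ev(P,qb[-1]); print(x,y,mid,np.array(m)); 
        if (x,mid)==(.65,.5): print(np.array(qs))
E
python3 t3.py
```

```text
[np.float64(0.13030523275563144), np.float64(0.3327115707621376)]
0.8 -0.15 0.46 [ 0.45  0.09  0.08  0.09  0.05 -0.07  0.08  0.06  0.12  0.04]
0.8 -0.15 0.5 [0.45 0.21 0.09 0.09 0.05 0.   0.08 0.06 0.15 0.07]
0.75 -0.25 0.46 [ 0.37  0.1   0.09  0.09  0.05 -0.01  0.08  0.06  0.14  0.06]
0.75 -0.25 0.5 [0.37 0.21 0.09 0.09 0.05 0.   0.08 0.06 0.15 0.07]
0.65 -0.3 0.46 [ 0.37  0.1   0.09  0.09  0.05 -0.03  0.08  0.06  0.13  0.05]
0.65 -0.3 0.5 [ 0.37  0.21  0.09  0.09  0.05 -0.03  0.08  0.06  0.13  0.06]
[[-0.13  0.47  0.98  1.28 -0.78  1.55 -0.18]
 [-0.67 -0.13  0.94  1.87 -0.27  1.13 -0.58]
 [-0.63 -0.25  0.97  2.26 -0.21  0.83 -0.47]
 [-0.81 -0.06  1.29  2.35 -0.51  0.72 -0.09]
 [-0.55  0.35  1.09  2.39 -1.13  0.79  0.45]
 [-0.45  0.51  0.93  2.39 -1.37  0.79  0.63]
 [-0.6   0.35  1.07  2.36 -1.13  0.78  0.38]
 [-1.2   0.34  1.14  2.38 -1.15  0.41 -0.47]
 [-0.98  0.57  1.01  2.13 -1.24  0.56 -0.47]
 [-0.94  0.59  0.96  2.14 -1.31  0.54 -0.4 ]]
0.65 -0.2 0.46 [ 0.46  0.09  0.07  0.09  0.05 -0.09  0.08  0.06  0.11  0.04]
0.65 -0.2 0.5 [ 0.46  0.2   0.08  0.09  0.05 -0.08  0.08  0.06  0.12  0.04]
[[-0.37  0.36  1.    1.41 -0.69  1.44 -0.32]
 [-0.69 -0.14  0.96  1.87 -0.26  1.13 -0.59]
 [-0.65 -0.26  0.98  2.26 -0.2   0.83 -0.48]
 [-0.86 -0.08  1.33  2.35 -0.49  0.71 -0.11]
 [-0.57  0.36  1.11  2.39 -1.14  0.8   0.46]
 [-0.47  0.52  0.95  2.39 -1.37  0.8   0.63]
 [-0.61  0.36  1.09  2.36 -1.14  0.79  0.39]
 [-1.22  0.35  1.17  2.38 -1.18  0.42 -0.46]
 [-0.99  0.58  1.03  2.13 -1.25  0.58 -0.46]
 [-0.95  0.61  0.98  2.14 -1.33  0.56 -0.39]]
0.6 -0.35 0.46 [ 0.32  0.09  0.09  0.09  0.05 -0.04  0.08  0.06  0.13  0.05]
0.6 -0.35 0.5 [ 0.32  0.2   0.08  0.09  0.05 -0.07  0.08  0.06  0.12  0.04]
```

```bash
cat > t4.py <<'E'
from srch import *
A=lambda *v:np.array(v)
mb,qb=ev([(A(.43,-.05,.28),rot(.62,.2)),(A(.48,-.0,.40),rot(.62,0))],q0)
tail=[(A(.4405,-.0865,.2),rot(.62,T)),(pk,rot(.62,T)),(pk+[0,0,.07],rot(.62,T)),(pp+[-.12,0,.04],rot(.2,T)),(pp+[0,0,.03],rot(.2,T)),(pp,rot(.2,T))]
D=(A(.55,-.12,.40),rot(.62,T))
pre={'R':[(A(.65,-.3,.46),rot(.6,.4))],'RR':[(A(.65,-.44,.46),rot(.6,.4))],'LRR':[(A(.63,.39,.46),rot(-.5,0)),(A(.65,-.44,.46),rot(.6,.4))],
'FRR':[(A(.79,.02,.46),rot(-.44,0)),(A(.65,-.44,.46),rot(.6,.4))],'F':[(A(.82,-.11,.46),rot(.5,.4))],'LF':[(A(.63,.39,.46),rot(-.5,0)),(A(.82,-.11,.46),rot(.5,.4))]}
for k,v in pre.items():
  for d in(0,1):
    m,qs=ev(v+[D]*d+tail,qb[-1]); print(k,d,np.array(m)); print(np.array(qs)[-6:-4])
E
python3 t4.py
```

```text
R 0 [0.37 0.16 0.04 0.08 0.06 0.29 0.2 ]
[[-0.64 -0.02  0.99  2.28 -0.53  0.74 -0.23]
 [-0.34  0.45  0.79  2.39 -1.33  0.7   0.6 ]]
R 1 [0.37 0.36 0.16 0.03 0.08 0.06 0.29 0.17]
[[-0.69 -0.03  1.03  2.28 -0.52  0.74 -0.23]
 [-0.36  0.46  0.81  2.39 -1.34  0.72  0.61]]
RR 0 [0.22 0.16 0.04 0.08 0.06 0.29 0.21]
[[-0.63 -0.02  0.97  2.28 -0.53  0.74 -0.23]
 [-0.33  0.44  0.77  2.39 -1.33  0.7   0.6 ]]
RR 1 [0.22 0.36 0.16 0.03 0.08 0.06 0.3  0.18]
[[-0.68 -0.02  1.02  2.28 -0.53  0.74 -0.23]
 [-0.35  0.45  0.8   2.39 -1.34  0.71  0.6 ]]
LRR 0 [0.2  0.26 0.16 0.05 0.08 0.06 0.21 0.15]
[[-0.39 -0.02  0.75  2.28 -0.54  0.74 -0.22]
 [-0.18  0.39  0.6   2.39 -1.28  0.62  0.56]]
LRR 1 [0.2  0.26 0.36 0.16 0.05 0.08 0.06 0.22 0.17]
[[-0.43 -0.02  0.79  2.28 -0.54  0.74 -0.22]
 [-0.21  0.4   0.63  2.39 -1.29  0.63  0.57]]
FRR 0 [0.11 0.27 0.16 0.05 0.08 0.06 0.2  0.14]
[[-0.35 -0.02  0.7   2.28 -0.54  0.74 -0.22]
 [-0.14  0.38  0.56  2.39 -1.26  0.6   0.55]]
FRR 1 [0.11 0.27 0.36 0.16 0.05 0.08 0.06 0.21 0.15]
[[-0.38 -0.02  0.74  2.28 -0.54  0.74 -0.22]
 [-0.17  0.39  0.59  2.39 -1.27  0.61  0.56]]
F 0 [0.49 0.16 0.04 0.08 0.06 0.28 0.22]
[[-0.62 -0.02  0.96  2.28 -0.53  0.74 -0.23]
 [-0.32  0.44  0.77  2.39 -1.33  0.69  0.6 ]]
F 1 [0.49 0.36 0.16 0.04 0.08 0.06 0.29 0.21]
[[-0.63 -0.02  0.98  2.28 -0.53  0.74 -0.23]
 [-0.33  0.44  0.78  2.39 -1.33  0.7   0.6 ]]
LF 0 [0.2  0.53 0.16 0.05 0.08 0.06 0.21 0.15]
[[-0.38 -0.02  0.73  2.28 -0.54  0.74 -0.22]
 [-0.17  0.39  0.59  2.39 -1.27  0.61  0.56]]
LF 1 [0.2  0.53 0.36 0.16 0.05 0.08 0.06 0.21 0.15]
[[-0.39 -0.02  0.74  2.28 -0.54  0.74 -0.22]
 [-0.18  0.39  0.6   2.39 -1.27  0.62  0.56]]
```

```bash
python3 - <<'E'
from pl import *; from kin2 import rot
plan([.43,-.05,.28],rot(.62,0.2));plan([.48,-0,.40],rot(.62,0));plan([.65,-.05,.43],rot(.56,.2));
E
```

```text
[ 100.3  -23.9 -106.7] [  0.  -12.4   1.3]
 [ 212.9  -33.3 -188.3] [  0.2 -23.8   1.3]
 [ 321.9  108.7 -171.8] [ -1.  -12.4   4.5]
```

Call:
step_arm:
  increments:
    - [[1,20,-5,-30,0,-3,0],[1,50,-12,-60,0,-6,0],[1,75,-18,-85,0,-9,0],[1,100,-24,-107,0,-12,1],[1,130,-27,-128,0,-15,1],[1,160,-29,-150,0,-18,1],[1,190,-31,-172,0,-21,1],[1,213,-33,-188,0,-23.8,1],[1,235,-5,-188,0,-21,2],[1,260,25,-188,0,-18,3]]

```text
t: 11.07
eef_pos: [0.5514, -0.0263, 0.421]
tool_rot: [-0.02, 0.957, 0.287, 0.049]
contact_force: [0.5, -0.3, -1.7]
gripper_width: 1.002
grasp_force: 0.0
```

```bash
python3 - <<'E'
from pl import *; from kin2 import rot
o=bot.get_obs();print(o['eef_pos'],np.round(o['q'],2))
plan([.82,-.11,.46],rot(.5,.4))
E
```

```text
[ 0.55135368 -0.0263014   0.42095636] [-0.74  0.09  0.79  1.64 -0.14  1.36 -0.92]
 [181.5 217.4 -22. ] [-1.7 16.8  4.5]
```

Call:
step_arm:
  increments:
    - [[1,20,24,-5,0,2,0],[1,43,52,-8,0,4,1],[1,68,82,-11,-0.5,7,2],[1,93,112,-14,-1,10,3],[1,118,142,-17,-1,13,4],[1,143,172,-20,-1.7,16,4.5],[1,168,202,-22,-1.7,16.8,4.5],[1,181,217,-22,-1.7,16.8,4.5]]

```text
t: 11.73
eef_pos: [0.8187, -0.1172, 0.4561]
tool_rot: [-0.049, 0.951, 0.239, 0.191]
contact_force: [-0.0, -0.9, -0.0]
gripper_width: 0.999
grasp_force: 0.0
```

```bash
python3 add.py; python3 - <<'E'
from pl import *; from kin2 import rot
o=bot.get_obs();print(o['eef_pos'],np.round(o['q'],2))
plan([.55,-.12,.40],rot(.62,.42));plan([.4405,-.0865,.2],rot(.62,.42))
E
```

```text
[ 0.81866118 -0.11720848  0.45609529] [-0.25  0.55  0.77  1.11 -0.69  1.37 -0.63]
 [-241.3 -124.6  -39.9] [ 2.8  1.4 -6.7]
 [-392.8 -205.7  113.6] [ 2.8  1.4 -6.7]
```

Call:
step_arm:
  increments:
    - [[1,-25,-13,-5,0,0,0],[1,-60,-31,-12,0,0,-2],[1,-96,-50,-20,1,0,-3],[1,-132,-69,-27,2,1,-5],[1,-168,-87,-35,2.8,1.4,-6.7],[1,-205,-106,-40,2.8,1.4,-6.7],[1,-241,-125,-40,2.8,1.4,-6.7],[1,-265,-138,-15,2.8,1.4,-6.7],[1,-290,-151,10,2.8,1.4,-6.7],[1,-315,-165,35,2.8,1.4,-6.7]]

```text
t: 12.57
eef_pos: [0.4937, -0.1009, 0.3043]
tool_rot: [-0.063, 0.931, 0.298, 0.201]
contact_force: [0.9, 0.7, -0.7]
gripper_width: 0.998
grasp_force: 0.0
```

```bash
python3 - <<'E'
from pl import *; from kin2 import rot
o=bot.get_obs();print(o['eef_pos'],np.round(o['q'],2))
plan([.4405,-.0865,.2],rot(.62,.42));plan([.4405,-.0865,.0377],rot(.62,.42))
E
```

```text
[ 0.49366573 -0.10086918  0.30433352] [-0.5  -0.09  0.78  2.08 -0.34  0.89 -0.49]
 [-74.7 -42.8  80.7] [ 0.1 -0.2  0. ]
 [-141.4  -43.2  228.6] [ 0.1 -0.2  0. ]
```

Call:
step_arm:
  increments:
    - [[1,-20,-11,20,0,0,0],[1,-45,-26,48,0,0,0],[1,-66,-38,72,0,0,0],[1,-75,-43,81,0,0,0],[1,-83,-43,100,0,0,0],[1,-93,-43,122,0,0,0],[1,-103,-43,144,0,0,0],[1,-110,-43,158,0,0,0],[1,-110,-43,158,0,0,0]]

```text
t: 13.32
eef_pos: [0.4392, -0.0872, 0.112]
tool_rot: [-0.063, 0.932, 0.298, 0.197]
contact_force: [-0.9, -0.7, 1.0]
gripper_width: 0.999
grasp_force: 0.0
```

```bash
python3 add.py; python3 - <<'E'
from pl import *; from kin2 import rot
o=bot.get_obs();print(o['eef_pos'],np.round(o['q'],2),o['contact_force'])
plan([.4405,-.0865,.0377],rot(.62,.42))
snap('wrist','w5');np.set_printoptions(precision=1,suppress=True)
im=cv2.imread('pics/w5.png');h=cv2.cvtColor(im,cv2.COLOR_BGR2HSV)
mk=((h[...,0]>20)&(h[...,0]<34)&(h[...,1]>130)&(h[...,2]>90)).astype('uint8')
n,l,s,c=cv2.connectedComponentsWithStats(mk);print([(s[i],c[i]) for i in range(1,n) if s[i][4]>60])
m=np.array([.483,-.056,0]);d=np.array([np.cos(.62),np.sin(.62),0])
print(proj('w5',np.array([m-.06*d+[0,0,.08],m-.06*d+[0,0,.053],m-.033*d+[0,0,.08]])))
E
```

```text
[ 0.43920741 -0.0871979   0.11203891] [-0.41  0.22  0.82  2.41 -1.04  0.6   0.31] [-0.94769553 -0.74626704  0.97540045]
 [-28.8   0.3  68.6] [-0.   0.2 -0.1]
[(array([315, 220,  11,  45, 278], dtype=int32), array([319.7, 240.9]))]
[[322.1 258.4]
 [322.1 255.8]
 [322.  213.6]]
```

Call:
step_arm:
  increments:
    - [[1,-8,0,18,0,0,0],[1,-15,0,36,0,0,0],[1,-22,0,52,0,0,0],[1,-29,0.5,68,0,0,0],[1,-29,0.5,68,0,0,0],[1,-29,0.5,68,0,0,0]]

```text
t: 13.87
eef_pos: [0.4427, -0.0873, 0.0414]
tool_rot: [-0.063, 0.931, 0.298, 0.2]
contact_force: [-0.6, -0.3, -1.0]
gripper_width: 1.002
grasp_force: 0.0
```

```bash
python3 - <<'E'
from pl import *; from kin2 import rot
o=bot.get_obs();print(o['eef_pos'],np.round(o['q'],2),o['contact_force'])
plan([.4405,-.0865,.0377],rot(.62,.42))
E
```

```text
[ 0.44272264 -0.08729156  0.04139427] [ 0.04  0.36  0.32  2.43 -1.36  0.46  0.65] [-0.61560738 -0.25837893 -0.95799919]
 [-2.7 -1.9  2.8] [ 0.1 -0.2 -0. ]
```

Call:
step_arm:
  increments:
    - [[0.3,0,0,0,0,0,0],[-0.4,0,0,0,0,0,0],[-1,0,0,0,0,0,0],[-1,0,0,0,0,0,0],[-1,0,0,0,0,0,0],[-1,0,0,0,0,0,0],[-1,0,0,0,0,0,0],[-1,0,0,0,0,0,0],[-1,0,0,0,0,0,0]]
  force: 90

```text
t: 14.62
eef_pos: [0.4408, -0.087, 0.0404]
tool_rot: [-0.063, 0.932, 0.298, 0.199]
contact_force: [-1.8, -0.8, 6.0]
gripper_width: 0.049
grasp_force: 88.6
```

```bash
python3 - <<'E'
from pl import *; from kin2 import rot
o=bot.get_obs();print(o['eef_pos'],np.round(o['q'],2),o['contact_force'],o['gripper_width'],o['grasp_force'])
print('up',end='');plan(np.array(o['eef_pos'])+[0,0,.07])
E
```

```text
[ 0.44081572 -0.08702342  0.04044965] [ 0.03  0.36  0.33  2.43 -1.36  0.46  0.65] [-1.84566348 -0.80791784  6.03078626] 0.048916835492927246 88.61533463001251
up [ 28.5   0.1 -63.9] [0. 0. 0.]
```

Call:
step_arm:
  increments:
    - [[-1,2,0,-4.5,0,0,0],[-1,5,0,-11,0,0,0],[-1,10,0,-22,0,0,0],[-1,16,0,-36,0,0,0],[-1,23,0,-51,0,0,0],[-1,28.5,0,-64,0,0,0],[-1,28.5,0,-64,0,0,0]]

```text
t: 15.2
eef_pos: [0.4418, -0.0873, 0.1122]
tool_rot: [-0.062, 0.931, 0.298, 0.2]
contact_force: [-0.0, 0.6, -2.4]
gripper_width: 0.044
grasp_force: 88.3
```

```bash
python3 add.py; python3 - <<'E'
from pl import *; from kin2 import rot
o=bot.get_obs();print(o['eef_pos'],np.round(o['q'],2),o['contact_force'],o['torque'],o['gripper_width'],o['grasp_force'])
for n in('scene','side','wrist'): snap(n,n+'6')
a=cv2.imread('pics/scene6.png')[190:300,260:420];b=cv2.imread('pics/side6.png')[170:280,260:420];c=cv2.imread('pics/wrist6.png')
cv2.imwrite('pics/c6.png',np.vstack([cv2.resize(np.hstack([a,b]),(640,220),interpolation=2),cv2.resize(c,(560,350))[:,:560] if 0 else cv2.copyMakeBorder(cv2.resize(c,(560,350)),0,0,0,80,0)]))
E
```

```text
[ 0.44179984 -0.08733515  0.11218558] [-0.13  0.18  0.49  2.39 -0.95  0.53  0.22] [-0.01128173  0.57793229 -2.42081505] [-0.42604569  0.48082346 -0.05763054] 0.044331899441726864 88.30884754657745
```

View pics/c6.png

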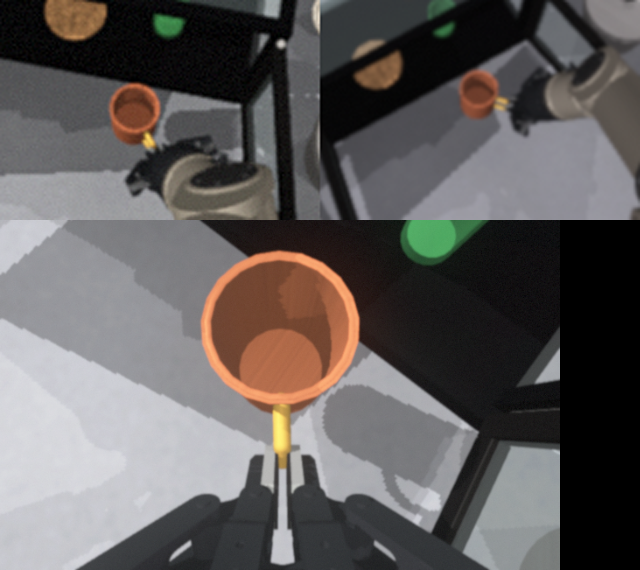

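The mug hangs by its handle and looks upright: rim centre at (280,328) in the crop, handle straight below it between the pads. The next step is the carry to the coaster.

```bash
python3 - <<'E'
from pl import *; from kin2 import rot
from sim import go
np.set_printoptions(precision=2,suppress=True)
o=bot.get_obs();w,x,y,z=o['tool_rot'];R=Ro.from_quat([x,y,z,w]);p=np.array(o['eef_pos'])
m=p-[0,0,p[2]]+.0524*np.array([np.cos(.62),np.sin(.62),0])
b=p[2]-.0404
print('rim pred',proj('wrist6',[m+[0,0,b+.095],m+[0,0,b+.003]]))
for P in([.50,.01,.105],[.608,.0522,.088],[.608,.0522,.0744]):
    plan(P,rot(.2,.42))
q=o['q']
for P in([.50,.01,.105],[.608,.0522,.088],[.608,.0522,.0744]): q=go(q,np.array(P),rot(.2,.42));print(q)
E
```

```text
rim pred [[321.   115.92]
 [321.24 165.05]]
 [ 93.8 -44.   46.8] [-9.7  0.  22. ]
 [189.6 -15.7 108.1] [-9.7  0.  22. ]
 [184.  -15.7 120.5] [-9.7  0.  22. ]
[-0.52  0.2   0.51  2.37 -0.83  0.27 -0.63]
[-0.56  0.4   0.48  2.15 -0.87  0.32 -0.72]
[-0.51  0.41  0.43  2.16 -0.92  0.29 -0.66]
```

Call:
step_arm:
  increments:
    - [[-1,10,-6,2,-2,0,4],[-1,26,-14,8,-4,0,9],[-1,44,-22,17,-6,0,14],[-1,62,-31,28,-8,0,18.5],[-1,79,-38,38,-9.7,0,22],[-1,94,-44,47,-9.7,0,22],[-1,94,-44,47,-9.7,0,22]]

```text
t: 15.93
eef_pos: [0.5019, 0.0159, 0.1043]
tool_rot: [-0.022, 0.973, 0.101, 0.206]
contact_force: [0.9, 0.0, -2.0]
gripper_width: 0.046
grasp_force: 88.4
```

```bash
python3 add.py; python3 - <<'E'
from pl import *; from kin2 import rot,fk
np.set_printoptions(precision=3,suppress=True)
o=bot.get_obs();print(o['eef_pos'],np.round(o['q'],2),o['contact_force'],o['grasp_force'],fk(o['q'],full=True)[3])
for P in([.608,.0522,.088],[.608,.0522,.0744]):
    plan(P,rot(.2,.42))
E
```

```text
[0.502 0.016 0.104] [-0.59  0.2   0.51  2.4  -0.76  0.2  -0.75] [ 0.874  0.045 -1.951] 88.40298771858215 [0.352 0.008 0.413]
 [ 95.1 -13.6  60. ] [-0.2  0.1  0.4]
 [ 89.6 -13.6  72.5] [-0.2  0.1  0.4]
```

Call:
step_arm:
  increments:
    - [[-1,8,-1,5,0,0,0],[-1,22,-3,14,0,0,0],[-1,38,-5,24,0,0,0],[-1,54,-8,34,0,0,0],[-1,70,-10,44,0,0,0],[-1,84,-12,53,0,0,0],[-1,93,-13,59,0,0,0],[-1,95,-13.5,60,0,0,0],[-1,95,-13.5,60,0,0,0]]

```text
t: 16.68
eef_pos: [0.6068, 0.044, 0.0884]
tool_rot: [-0.02, 0.973, 0.097, 0.206]
contact_force: [-0.8, 0.2, -2.2]
gripper_width: 0.044
grasp_force: 88.5
```

```bash
python3 add.py; python3 - <<'E'
from pl import *; from kin2 import rot,fk
np.set_printoptions(precision=3,suppress=True)
o=bot.get_obs();print(o['eef_pos'],np.round(o['q'],2),o['contact_force'],o['grasp_force'])
plan([.608,.0522,.0744],rot(.2,.42))
for n in('scene','wrist'): snap(n,n+'7')
a=cv2.imread('pics/scene7.png')[150:270,240:400];c=cv2.imread('pics/wrist7.png')
cv2.imwrite('pics/c7.png',np.hstack([cv2.resize(a,(400,300),interpolation=2),cv2.resize(c,(400,300))]))
b=.088-.0404;m=np.array([.6594,.0626,0])
print(proj('scene7',[m+[0,0,.034],m+[0,0,b+.095]]),proj('wrist7',[m+[0,0,.034],m+[0,0,b+.095]]))
E
```

```text
[0.607 0.044 0.088] [-0.54  0.39  0.45  2.19 -0.83  0.25 -0.75] [-0.843  0.217 -2.226] 88.4814316034317
 [-3.1 -7.8 14. ] [ 0.   0.1 -0.1]
[[297.097 195.036]
 [295.293 182.449]] [[309.623 164.519]
 [299.286 106.776]]
```

View pics/c7.png

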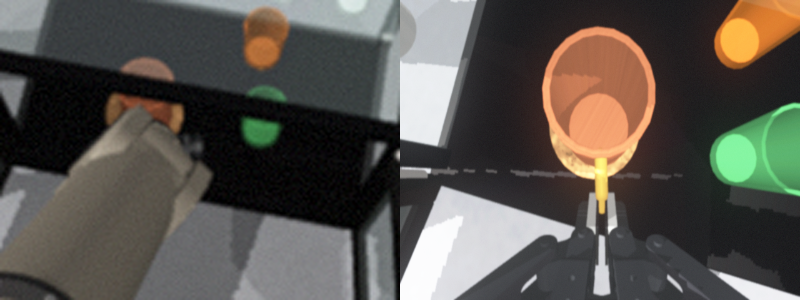

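The wrist picture shows the mug over the coaster: rim centre at crop (599,90), coaster centre near x 593. It sits about 8 mm to the right, so I correct that while lowering.

Call:
step_arm:
  increments:
    - [[-1,0,-3,1,0,0,0],[-1,0,-7,3,0,0,0],[-1,-1,-7.8,6,0,0,0],[-1,-2,-7.8,9,0,0,0],[-1,-3,-7.8,11,0,0,0],[-1,-3,-7.8,12,0,0,0],[-1,-3,-7.8,12,0,0,0]]

```text
t: 17.37
eef_pos: [0.6075, 0.0528, 0.0769]
tool_rot: [-0.021, 0.973, 0.097, 0.207]
contact_force: [-0.1, -0.5, -2.5]
gripper_width: 0.045
grasp_force: 88.5
```

```bash
python3 - <<'E'
from pl import *; from kin2 import rot
o=bot.get_obs();print(o['eef_pos'],np.round(o['q'],2),o['contact_force'],o['grasp_force'])
plan([.608,.0522,.0744],rot(.2,.42))
E
```

```text
[0.60749485 0.05275779 0.07690155] [-0.52  0.41  0.41  2.19 -0.87  0.22 -0.73] [-0.14388581 -0.47984699 -2.51834958] 88.48268687725067
 [-0.7  0.6  2.4] [ 0.   0.  -0.1]
```

Call:
step_arm:
  increments:
    - [[-1,-0.5,0,1.2,0,0,0],[-1,-1,0,2.4,0,0,0],[-1,-1,0,2.4,0,0,0]]

```text
t: 17.62
eef_pos: [0.608, 0.053, 0.0748]
tool_rot: [-0.021, 0.973, 0.097, 0.208]
contact_force: [0.5, 1.4, 0.6]
gripper_width: 0.048
grasp_force: 88.8
```

Call:
step_arm:
  increments:
    - [[-1,-0.5,0,1,0,0,0],[-1,-0.8,0,1.8,0,0,0],[-1,-0.8,0,1.8,0,0,0]]

```text
t: 17.87
eef_pos: [0.6084, 0.0537, 0.0744]
tool_rot: [-0.022, 0.973, 0.097, 0.208]
contact_force: [-9.6, 1.2, 19.0]
gripper_width: 0.048
grasp_force: 91.6
```

Call:
step_arm:
  increments:
    - [[-1,0.6,0,-1.3,0,0,0],[-1,0.6,0,-1.3,0,0,0],[-0.7,0.6,0,-1.3,0,0,0],[-0.4,0.6,0,-1.3,0,0,0],[-0.2,0.6,0,-1.3,0,0,0],[0,0.6,0,-1.3,0,0,0],[0,0.6,0,-1.3,0,0,0],[0,0.6,0,-1.3,0,0,0]]

```text
t: 18.53
eef_pos: [0.6077, 0.0529, 0.074]
tool_rot: [-0.021, 0.973, 0.097, 0.207]
contact_force: [0.6, 0.8, 1.2]
gripper_width: 0.498
grasp_force: 0.0
```

```bash
python3 - <<'E'
from pl import *; from kin2 import rot
o=bot.get_obs();p=np.array(o['eef_pos']);print(p,o['contact_force'],o['gripper_width'])
R=rot(.2,.42)
for P in(p-[.04,.008,0],p-[.08,.016,-.02],[.48,.02,.20],[.46,.05,.40]): plan(P,R)
plan([.46,.10,.40],rot(.2,0))
E
```

```text
[0.60773141 0.05291072 0.07399072] [0.62186807 0.83472489 1.17835917] 0.49811944902340455
 [-37.3  -0.1 -16.6] [ 0.   0.  -0.1]
 [-66.4  -0.1 -51.5] [ 0.   0.  -0.1]
 [ -69.     7.  -168.7] [ 0.   0.  -0.1]
 [  -0.   -26.4 -357. ] [ 0.   0.  -0.1]
 [   9.   -75.4 -352.9] [  0.  -24.   -0.1]
```

Call:
step_arm:
  increments:
    - [[0,-12,0,-5,0,0,0],[0,-28,0,-12,0,0,0],[0,-45,0,-25,0,0,0],[0,-62,0,-45,0,0,0],[-0.5,-80,0,-65,0,0,0],[-1,-85,0,-95,0,0,0],[-1,-78,0,-130,0,-3,0],[-1,-69,0,-168,0,-6,0],[-1,-55,0,-200,0,-9,0],[-1,-40,0,-235,0,-12,0]]

```text
t: 19.37
eef_pos: [0.4857, 0.0411, 0.1968]
tool_rot: [-0.018, 0.988, 0.102, 0.116]
contact_force: [0.9, 2.1, 0.1]
gripper_width: -0.003
grasp_force: 0.0
```

```bash
python3 - <<'E'
from pl import *; from kin2 import rot
for n in('scene','side'): snap(n,n+'8')
o=bot.get_obs();p=np.array(o['eef_pos']);print(p,np.round(o['q'],2),o['gripper_width'])
a=cv2.imread('pics/scene8.png')[160:290,150:340];b=cv2.imread('pics/side8.png')[150:330,200:390]
cv2.imwrite('pics/c8.png',np.hstack([cv2.resize(a,(400,274),interpolation=2),cv2.resize(b,(400,379),interpolation=2)[:274]]))
E
```

```text
[0.49320242 0.04594809 0.20281342] [-1.4   0.04  1.27  2.22 -0.12  0.67 -1.41] -0.0004968059677940706
```

View pics/c8.png

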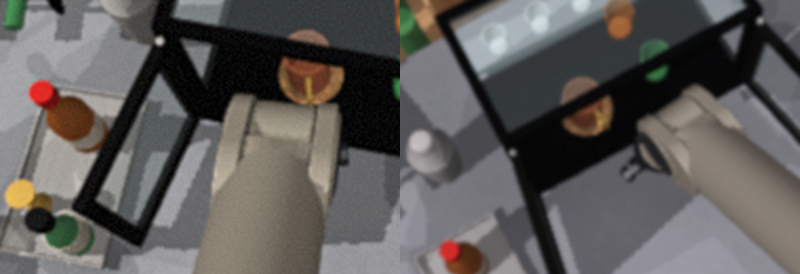

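Both pieces look right: the mug stands centred on the coaster with its handle to the front at crop (308,90), and the bottle stands on the tray with its cap at (42,93). Next come the doors.

```bash
cat > door.py <<'E'
from pl import *; from kin2 import rot,LO,HI
from sim import go
yaw=-.0588;ca,sa=np.cos(yaw),np.sin(yaw);O=np.array([.7002,-.0099])
def c2w(v): return O+np.array([ca*v[0]-sa*v[1],sa*v[0]+ca*v[1]])
def pt(side,th,r=.15,off=.023,z=.245):
    s=1 if side=='L' else -1
    v=np.array([-.133,.222])+r*np.array([-np.sin(th),-np.cos(th)])+off*np.array([-np.cos(th),np.sin(th)])
    return np.r_[c2w([v[0],s*v[1]]),z]
E
python3 - <<'E'
from door import *
np.set_printoptions(precision=3,suppress=True)
o=bot.get_obs();q=o['q'];R=yawR(-1.27)
mg=lambda q:np.min(np.minimum(q-LO,HI-q))
plan([.47,.08,.40],R);plan([.43,.25,.41],R);plan(pt('L',1.8,off=.06,z=.4),R)
P=[[.47,.08,.40],[.43,.25,.41],pt('L',1.8,off=.06,z=.4),pt('L',1.8,off=.06)]+[pt('L',t) for t in(1.6,1.2,.8,.4,0)]+[pt('L',0,off=.1),pt('L',0,off=.1,z=.4),[.5,-.2,.42],pt('R',1.85,off=.06,z=.42),pt('R',1.85,off=.06)]+[pt('R',t) for t in(1.6,1.2,.8,.4,0)]
for p in P: q=go(q,np.array(p),R,n=12);print(np.array(p),q,mg(q))
E
```

```text
[  33.3  -40.9 -194.4] [ -0.2 -14.2  -4.9]
 [  32.5 -215.6 -202.5] [ -0.2 -14.2  -4.9]
 [  66.8 -278.4 -182.7] [ -0.2 -14.2  -4.9]
[0.47 0.08 0.4 ] [-1.497 -0.002  1.228  1.75   0.002  1.393 -1.535] 0.2320324177779196
[0.43 0.25 0.41] [-1.646  0.069  1.078  1.693 -0.062  1.416 -1.824] 0.38171734021999626
[0.454 0.32  0.4  ] [-1.57   0.246  1.048  1.594 -0.215  1.426 -1.77 ] 0.4122037935395846
[0.454 0.32  0.245] [-1.496  0.37   0.986  1.818 -0.339  1.135 -1.661] 0.47383241800274245
[0.433 0.256 0.245] [-1.527  0.259  1.044  1.929 -0.253  1.093 -1.645] 0.4155411301194434
[0.431 0.195 0.245] [-1.505  0.186  1.091  1.99  -0.187  1.072 -1.596] 0.3686036910277122
[0.452 0.139 0.245] [-1.396  0.192  1.116  1.991 -0.196  1.074 -1.459] 0.3441690704806073
[0.493 0.095 0.245] [-1.222  0.276  1.096  1.93  -0.276  1.098 -1.279] 0.3639270004655426
[0.549 0.071 0.245] [-1.05   0.388  1.043  1.822 -0.367  1.143 -1.149] 0.41706946042286686
[0.472 0.076 0.245] [-1.258  0.213  1.131  1.98  -0.219  1.079 -1.297] 0.3293414399453707
[0.472 0.076 0.4  ] [-1.412  0.003  1.158  1.748 -0.003  1.393 -1.519] 0.3024185880040837
[ 0.5  -0.2   0.42] [-0.758  0.267  1.281  1.593 -0.257  1.474 -0.727] 0.17916007033500136
[ 0.421 -0.315  0.42 ] [-0.55   0.231  1.306  1.619 -0.225  1.464 -0.493] 0.15428850713092257
[ 0.421 -0.315  0.245] [-0.405  0.382  1.184  1.881 -0.39   1.14  -0.344] 0.27604948700239773
[ 0.404 -0.242  0.245] [-0.684  0.256  1.293  1.994 -0.278  1.092 -0.534] 0.16690767363534564
[ 0.408 -0.182  0.245] [-0.92   0.184  1.365  2.041 -0.205  1.072 -0.725] 0.09468379235440705
[ 0.436 -0.129  0.245] [-1.015  0.212  1.344  2.026 -0.234  1.079 -0.829] 0.11580359597144518
[ 0.483 -0.09   0.245] [-0.972  0.311  1.257  1.954 -0.331  1.111 -0.844] 0.2032050573683919
[ 0.54  -0.073  0.245] [-0.873  0.425  1.166  1.84  -0.426  1.161 -0.828] 0.2935146138718634
```

Call:
step_arm:
  increments:
    - [[-1,8,-5,-40,0,-3,0],[-1,16,-10,-80,0,-6,-1],[-1,24,-20,-120,0,-9,-2],[-1,30,-30,-160,0,-12,-3],[-1,33,-50,-194,0,-14.2,-5],[-1,33,-85,-200,0,-14.2,-5],[-1,33,-125,-203,0,-14.2,-5],[-1,33,-165,-203,0,-14.2,-5],[-1,33,-205,-203,0,-14.2,-5],[-1,42,-240,-195,0,-14.2,-5]]

```text
t: 20.3
eef_pos: [0.4323, 0.2767, 0.4011]
tool_rot: [-0.004, 0.989, 0.149, -0.002]
contact_force: [0.4, 0.3, 0.3]
gripper_width: 0.004
grasp_force: 0.0
```

```bash
python3 - <<'E'
from door import *
R=yawR(-1.27);print(bot.get_obs()['eef_pos'])
plan(pt('L',1.8,off=.06,z=.4),R);plan(pt('L',1.8,off=.06),R)
E
```

```text
[0.43 0.28 0.4 ]
 [ 33.2 -34.7   1.2] [-0.5  0.2 -0. ]
 [ 33.7 -33.5 156.2] [-0.5  0.2 -0. ]
```

Call:
step_arm:
  increments:
    - [[-1,14,-15,0,0,0,0],[-1,30,-33,10,0,0,0],[-1,33,-34,45,0,0,0],[-1,33,-34,83,0,0,0],[-1,33,-34,121,0,0,0],[-1,33,-34,150,0,0,0],[-1,33,-34,156,0,0,0],[-1,33,-34,156,0,0,0]]

```text
t: 20.97
eef_pos: [0.4536, 0.315, 0.2428]
tool_rot: [-0.0, 0.989, 0.148, -0.004]
contact_force: [-0.6, -0.4, 0.6]
gripper_width: -0.002
grasp_force: 0.0
```

```bash
python3 add.py; python3 - <<'E'
from door import *
R=yawR(-1.27);o=bot.get_obs();print(o['eef_pos'],o['contact_force'])
for t in(1.75,1.6,1.4,1.2,1.0,.8,.6,.4,.25,.12,0.): plan(pt('L',t),R,t)
E
```

```text
[0.45 0.32 0.24] [-0.58 -0.43  0.59]
1.75 [-23.9  32.2  -2. ] [-0.1  0.4 -0.3]
1.6 [-37.   50.8  -2. ] [-0.1  0.4 -0.3]
1.4 [-49.8  78.3  -1.9] [-0.1  0.4 -0.3]
1.2 [-56.9 107.8  -1.9] [-0.1  0.4 -0.3]
1.0 [-58.  138.   -1.9] [-0.1  0.4 -0.3]
0.8 [-53.1 167.9  -2. ] [-0.1  0.4 -0.3]
0.6 [-42.3 196.2  -2.1] [-0.1  0.4 -0.3]
0.4 [-26.1 221.9  -2.3] [-0.1  0.4 -0.3]
0.25 [-10.8 238.7  -2.4] [-0.1  0.4 -0.3]
0.12 [  4.4 251.3  -2.5] [-0.1  0.4 -0.3]
0.0 [ 19.8 261.   -2.7] [-0.1  0.4 -0.3]
```

Call:
step_arm:
  increments:
    - [[-1,-12,15,0,0,0,0],[-1,-20,26,0,0,0,0],[-1,-25,34,0,0,0,0],[-1,-31,42,0,0,0,0],[-1,-37,51,0,0,0,0],[-1,-42,60,0,0,0,0],[-1,-46,69,0,0,0,0],[-1,-50,79,0,0,0,0],[-1,-54,93,0,0,0,0],[-1,-57,108,0,0,0,0]]

```text
t: 21.8
eef_pos: [0.4315, 0.195, 0.2447]
tool_rot: [-0.001, 0.989, 0.148, -0.002]
contact_force: [0.7, 1.3, 0.5]
gripper_width: 0.0
grasp_force: 0.6
```

```bash
python3 - <<'E'
from door import *
R=yawR(-1.27);o=bot.get_obs();print(o['eef_pos'],o['contact_force'])
for t in(1.0,.8,.6,.4,.25,.12,0.): plan(pt('L',t),R,t)
E
```

```text
[0.43 0.19 0.24] [0.67 1.33 0.49]
1.0 [-1.8 29.7 -0.4] [-0.2  0.2 -0.2]
0.8 [ 3.1 59.6 -0.5] [-0.2  0.2 -0.2]
0.6 [13.8 87.9 -0.7] [-0.2  0.2 -0.2]
0.4 [ 30.  113.5  -0.8] [-0.2  0.2 -0.2]
0.25 [ 45.3 130.4  -0.9] [-0.2  0.2 -0.2]
0.12 [ 60.4 143.   -1.1] [-0.2  0.2 -0.2]
0.0 [ 75.8 152.8  -1.2] [-0.2  0.2 -0.2]
```

Call:
step_arm:
  increments:
    - [[-1,-1,15,0,0,0,0],[-1,-2,30,0,0,0,0],[-1,0,45,0,0,0,0],[-1,3,60,0,0,0,0],[-1,8,74,0,0,0,0],[-1,14,88,0,0,0,0],[-1,21,101,0,0,0,0],[-1,30,113,0,0,0,0],[-1,38,122,0,0,0,0],[-1,45,130,0,0,0,0]]

```text
t: 22.63
eef_pos: [0.513, 0.0827, 0.2439]
tool_rot: [-0.001, 0.989, 0.147, -0.003]
contact_force: [-1.3, 0.9, 0.1]
gripper_width: 0.003
grasp_force: 0.4
```

Call:
step_arm:
  increments:
    - [[-1,5,4,0,0,0,0],[-1,10,8,0,0,0,0],[-1,15,12,0,0,0,0],[-1,20,15,0,0,0,0],[-1,24,18,0,0,0,0],[-1,26,20,0,0,0,0],[-1,28,21,0,0,0,0],[-1,28,21,0,0,0,0]]

```text
t: 23.3
eef_pos: [0.546, 0.073, 0.244]
tool_rot: [-0.001, 0.989, 0.148, -0.002]
contact_force: [0.2, -1.0, 0.3]
gripper_width: 0.0
grasp_force: 0.0
```

```bash
python3 - <<'E'
from door import *
R=yawR(-1.27);o=bot.get_obs();print(o['eef_pos'],o['contact_force'])
for t in(0.03,0.): plan(pt('L',t),R,t)
plan(pt('L',0,off=.016),R)
E
```

```text
[0.55 0.07 0.24] [ 0.16 -1.01  0.26]
0.03 [-1.9  0.3 -1. ] [-0.2  0.2 -0.2]
0.0 [ 2.1  2.5 -1. ] [-0.2  0.2 -0.2]
 [ 8.6  5.  -1.1] [-0.2  0.2 -0.2]
```

Call:
step_arm:
  increments:
    - [[-1,2,1,0,0,0,0],[-1,4,1.6,0,0,0,0],[-1,6,2.4,0,0,0,0],[-1,6,2.4,0,0,0,0]]

```text
t: 23.63
eef_pos: [0.5524, 0.0725, 0.2439]
tool_rot: [-0.001, 0.989, 0.148, -0.002]
contact_force: [0.0, -0.1, -0.3]
gripper_width: -0.0
grasp_force: 0.0
```

Call:
step_arm:
  increments:
    - [[-1,2,0.8,0,0,0,0],[-1,4,1.6,0,0,0,0],[-1,6,2.4,0,0,0,0],[-1,6,2.4,0,0,0,0]]

```text
t: 23.97
eef_pos: [0.5527, 0.0723, 0.2433]
tool_rot: [-0.003, 0.989, 0.148, -0.009]
contact_force: [-24.5, 2.9, 19.1]
gripper_width: -0.001
grasp_force: 12.5
```

```bash
python3 - <<'E'
from door import *
o=bot.get_obs();print(o['eef_pos'],o['contact_force'])
snap('side','side9');snap('scene','scene9')
for n in('side9','scene9'):
  for th in(0,.1,.2): 
    v=np.array([-.133,.222])+.2205*np.array([-np.sin(th),-np.cos(th)]); print(n,th,proj(n,[np.r_[c2w(v),.299]]))
a=cv2.imread('pics/scene9.png')[150:290,200:420];b=cv2.imread('pics/side9.png')[110:290,220:420]
cv2.imwrite('pics/c9.png',np.hstack([cv2.resize(a,(400,255),interpolation=2),cv2.resize(b,(400,360),interpolation=2)[:255]]))
E
```

```text
[0.55 0.07 0.24] [-24.45   2.93  19.12]
side9 0 [[313.21 191.41]]
side9 0.1 [[316.11 197.09]]
side9 0.2 [[318.42 203.06]]
scene9 0 [[310.73 196.05]]
scene9 0.1 [[308.43 204.11]]
scene9 0.2 [[305.24 212.04]]
```

View pics/c9.png

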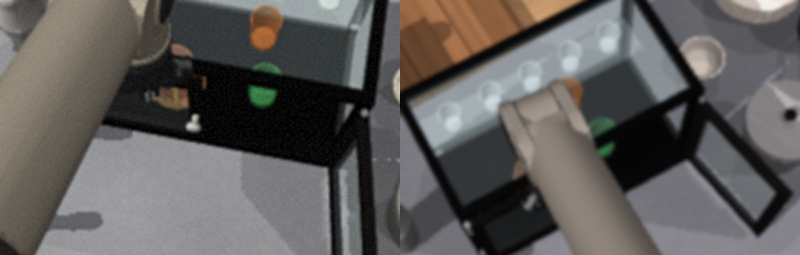

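The picture shows the left door lying in the cabinet front with its knob at (193,123). The firm contact at cabinet x −0.152 fits a shut door. Next is the right door.

```bash
python3 add.py; python3 - <<'E'
from door import *
R=yawR(-1.27)
for p in(pt('L',0,off=.09),[.46,.03,.40],[.46,-.12,.42],[.47,-.25,.42],pt('R',1.85,off=.055,z=.42),pt('R',1.85,off=.055)):plan(p,R,p)
E
```

```text
[0.48 0.08 0.24] [-66.9 -23.4  -0.4] [-0.5  1.  -0.2]
[0.46, 0.03, 0.4] [-103.5   11.8 -155.1] [-0.5  1.  -0.2]
[0.46, -0.12, 0.42] [-147.7  155.1 -175.8] [-0.5  1.  -0.2]
[0.47, -0.25, 0.42] [-176.2  282.3 -176.5] [-0.5  1.  -0.2]
[ 0.42 -0.31  0.42] [-241.5  325.3 -175.8] [-0.5  1.  -0.2]
[ 0.42 -0.31  0.24] [-238.6  326.9   -0.9] [-0.5  1.  -0.2]
```

Call:
step_arm:
  increments:
    - [[-1,-15,-5,0,0,0,0],[-1,-40,-14,-10,0,0,0],[-1,-65,-20,-35,0,0,0],[-1,-80,-10,-70,0,0,0],[-1,-92,0,-108,0,0,0],[-1,-103,12,-145,0,0,0],[-1,-113,45,-165,0,0,0],[-1,-124,80,-176,0,0,0],[-1,-136,118,-176,0,0,0],[-1,-148,155,-176,0,0,0]]

```text
t: 24.9
eef_pos: [0.4635, -0.122, 0.4207]
tool_rot: [-0.002, 0.989, 0.148, -0.001]
contact_force: [1.9, -1.0, 0.1]
gripper_width: -0.002
grasp_force: 0.0
```

```bash
python3 - <<'E'
from door import *
R=yawR(-1.27);o=bot.get_obs();print(o['eef_pos'],np.round(o['q'],2))
for p in([.47,-.25,.42],pt('R',1.85,off=.055,z=.42),pt('R',1.85,off=.055)):plan(p,R,p)
E
```

```text
[ 0.46 -0.12  0.42] [-1.3  -0.25  1.23  1.73  0.23  1.5  -1.37]
[0.47, -0.25, 0.42] [-31.2 124.3   0.2] [-0.3  0.1 -0.2]
[ 0.42 -0.31  0.42] [-96.6 167.2   0.1] [-0.3  0.1 -0.2]
[ 0.42 -0.31  0.24] [-96.3 168.  175.1] [-0.3  0.1 -0.2]
```

```bash
python3 - <<'E'
from door import *
np.set_printoptions(precision=2,suppress=True)
R=yawR(-1.27);q0=bot.get_obs()['q']
for pre in ([],[[.6,-.12,.42],[.6,-.3,.42]],[[.75,-.12,.42],[.7,-.35,.42]]):
  q=q0
  for p in pre+[pt('R',1.85,off=.055,z=.42),pt('R',1.85,off=.055)]+[pt('R',t) for t in(1.6,1.2,.8,.4,0)]:
    q=go(q,np.array(p),R,n=12);print(np.array(p),q,np.min(np.minimum(q-LO,HI-q)))
  print()
for p in([.6,-.12,.42],[.6,-.3,.42],pt('R',1.85,off=.055,z=.42),pt('R',1.85,off=.055)):plan(p,R,p)
E
```

```text
[ 0.42 -0.31  0.42] [-1.41 -0.34  1.46  1.64  0.41  1.52 -1.15] 0.0
[ 0.42 -0.31  0.24] [-1.54 -0.34  1.46  1.95  0.52  1.17 -1.25] 0.0
[ 0.4  -0.24  0.24] [-1.48 -0.34  1.46  2.01  0.46  1.15 -1.31] 0.0
[ 0.41 -0.18  0.24] [-1.51 -0.34  1.46  2.05  0.42  1.14 -1.4 ] 0.0
[ 0.44 -0.13  0.24] [-1.67 -0.34  1.46  2.04  0.43  1.14 -1.54] 0.0
[ 0.48 -0.09  0.24] [-1.9  -0.34  1.46  1.99  0.48  1.16 -1.68] 0.0
[ 0.54 -0.07  0.24] [-2.1  -0.34  1.46  1.92  0.54  1.18 -1.76] 0.0

[ 0.6  -0.12  0.42] [-2.14 -0.34  1.46  1.52  0.54  1.57 -1.66] 0.0
[ 0.6  -0.3   0.42] [-1.96 -0.34  1.46  1.46  0.62  1.59 -1.41] 0.0
[ 0.42 -0.31  0.42] [-1.41 -0.34  1.46  1.64  0.41  1.52 -1.15] 0.0
[ 0.42 -0.31  0.24] [-1.54 -0.34  1.46  1.95  0.52  1.17 -1.25] 0.0
[ 0.4  -0.24  0.24] [-1.48 -0.34  1.46  2.01  0.46  1.15 -1.31] 0.0
[ 0.41 -0.18  0.24] [-1.51 -0.34  1.46  2.05  0.42  1.14 -1.4 ] 0.0
[ 0.44 -0.13  0.24] [-1.67 -0.34  1.46  2.04  0.43  1.14 -1.54] 0.0
[ 0.48 -0.09  0.24] [-1.9  -0.34  1.46  1.99  0.48  1.16 -1.68] 0.0
[ 0.54 -0.07  0.24] [-2.1  -0.34  1.46  1.92  0.54  1.18 -1.76] 0.0

[ 0.75 -0.
[... 268 characters left out ...]
 0.32  1.07  1.89 -0.31  1.11 -0.42] 0.3902933327438076
[ 0.4  -0.24  0.24] [-0.56  0.19  1.12  2.   -0.19  1.07 -0.62] 0.34148088016334177
[ 0.41 -0.18  0.24] [-0.72  0.1   1.11  2.04 -0.11  1.05 -0.83] 0.35282503434730694
[ 0.44 -0.13  0.24] [-0.8   0.12  1.06  2.03 -0.12  1.06 -0.95] 0.3977169429826961
[ 0.48 -0.09  0.24] [-0.8   0.22  1.02  1.96 -0.21  1.08 -0.97] 0.44488878603807613
[ 0.54 -0.07  0.24] [-0.74  0.34  0.96  1.84 -0.31  1.12 -0.94] 0.49645140616322514

[0.6, -0.12, 0.42] [131.1  38.1   0.3] [-0.3  0.1 -0.2]
[0.6, -0.3, 0.42] [ 78.4 210.2  -0.4] [-0.3  0.1 -0.2]
[ 0.42 -0.31  0.42] [-96.6 167.2   0.1] [-0.3  0.1 -0.2]
[ 0.42 -0.31  0.24] [-96.3 168.  175.1] [-0.3  0.1 -0.2]
```

```bash
python3 - <<'E'
from door import *
np.set_printoptions(precision=2,suppress=True)
R=yawR(-1.27);q0=bot.get_obs()['q']
for pre in ([[.46,.03,.40],[.70,.05,.42],[.68,-.3,.42]],[[.53,.08,.40],[.68,.05,.42],[.68,-.3,.42]],[[.48,.12,.40],[.64,.12,.42],[.68,-.1,.42],[.6,-.3,.42]]):
  q=q0
  for p in pre+[pt('R',1.85,off=.055,z=.42),pt('R',1.85,off=.055)]+[pt('R',t) for t in(1.6,1.2,.8,.4,0)]:
    q=go(q,np.array(p),R,n=20);print(np.array(p),q,np.min(np.minimum(q-LO,HI-q)))
  print()
for p in([.48,.12,.40],[.64,.12,.42],[.68,-.1,.42],[.6,-.3,.42]):plan(p,R,p)
E
```

```text
[0.46 0.03 0.4 ] [-1.39 -0.08  1.15  1.78  0.08  1.39 -1.52] 0.25715136229393076
[0.7  0.05 0.42] [-0.76  0.58  1.05  1.2  -0.5   1.62 -1.08] 0.30357598114986906
[ 0.68 -0.3   0.42] [-0.19  0.65  1.01  1.08 -0.54  1.66 -0.61] 0.25790271050386915
[ 0.42 -0.31  0.42] [-0.53  0.19  1.24  1.63 -0.18  1.45 -0.54] 0.2199189599519984
[ 0.42 -0.31  0.24] [-0.39  0.35  1.14  1.89 -0.35  1.12 -0.38] 0.32074905884342164
[ 0.4  -0.24  0.24] [-0.63  0.22  1.22  2.   -0.23  1.08 -0.58] 0.24202963752048245
[ 0.41 -0.18  0.24] [-0.83  0.13  1.25  2.04 -0.15  1.06 -0.79] 0.21420032385407328
[ 0.44 -0.13  0.24] [-0.92  0.16  1.21  2.03 -0.17  1.06 -0.9 ] 0.2487818524812182
[ 0.48 -0.09  0.24] [-0.9   0.26  1.15  1.96 -0.27  1.09 -0.91] 0.3133185657845019
[ 0.54 -0.07  0.24] [-0.82  0.38  1.07  1.84 -0.37  1.14 -0.88] 0.38500524498167144

[0.53 0.08 0.4 ] [-1.31  0.28  1.31  1.64 -0.27  1.43 -1.24] 0.15148187621423403
[0.68 0.05 0.42] [-0.83  0.57  1.12  1.26 -0.51  1.61 -1.06] 0.3136056193532273
[ 0.68 -0.3   0.42] [-0.2   0.67  1.05  1.08 -0.57  1.67 -0.59] 0.24920044449139045
[ 0.42 -0.31  0.42] [-0
[... 1001 characters left out ...]
  0.33  1.1   1.89 -0.33  1.12 -0.4 ] 0.35858818559472105
[ 0.4  -0.24  0.24] [-0.59  0.2   1.16  2.   -0.21  1.07 -0.6 ] 0.2971140108416852
[ 0.41 -0.18  0.24] [-0.77  0.11  1.17  2.04 -0.12  1.06 -0.81] 0.294318028867391
[ 0.44 -0.13  0.24] [-0.85  0.13  1.12  2.03 -0.14  1.06 -0.93] 0.3355666328096172
[ 0.48 -0.09  0.24] [-0.85  0.23  1.07  1.96 -0.23  1.08 -0.94] 0.3887032417971581
[ 0.54 -0.07  0.24] [-0.78  0.35  1.01  1.84 -0.33  1.13 -0.91] 0.4484384792435967

[0.48, 0.12, 0.4] [  86.7 -226.4   21.6] [-0.3  0.1 -0.2]
[0.64, 0.12, 0.42] [ 239.6 -179.7    1.1] [-0.3  0.1 -0.2]
[0.68, -0.1, 0.42] [213.5  42.4   0.2] [-0.3  0.1 -0.2]
[0.6, -0.3, 0.42] [ 78.4 210.2  -0.4] [-0.3  0.1 -0.2]
```

Third route: go back left, out over the roof, then right.

Call:
step_arm:
  increments:
    - [[-1,13,-35,3,0,0,0],[-1,27,-72,6,0,0,0],[-1,42,-110,10,0,0,0],[-1,57,-148,14,0,0,0],[-1,72,-187,17,0,0,0],[-1,87,-226,20,0,0,0],[-1,125,-215,12,0,0,0],[-1,163,-203,5,0,0,0],[-1,201,-191,1,0,0,0],[-1,240,-180,1,0,0,0]]

```text
t: 25.73
eef_pos: [0.637, 0.1237, 0.4176]
tool_rot: [-0.001, 0.989, 0.149, -0.003]
contact_force: [-0.1, 0.5, 1.4]
gripper_width: 0.002
grasp_force: 0.0
```

Call:
step_arm:
  increments:
    - [[-1,-4,35,0,0,0,0],[-1,-8,74,0,0,0,0],[-1,-12,112,0,0,0,0],[-1,-16,150,0,0,0,0],[-1,-20,188,0,0,0,0],[-1,-26,222,0,0,0,0],[-1,-53,252,0,0,0,0],[-1,-80,282,0,0,0,0],[-1,-107,312,0,0,0,0],[-1,-134,342,0,0,0,0]]

```text
t: 26.57
eef_pos: [0.6056, -0.2456, 0.418]
tool_rot: [-0.001, 0.989, 0.148, -0.002]
contact_force: [-0.4, -0.5, 0.0]
gripper_width: -0.001
grasp_force: 0.0
```

```bash
python3 add.py; python3 - <<'E'
from door import *
R=yawR(-1.27);o=bot.get_obs();print(o['eef_pos'],np.round(o['q'],2))
for p in([.60,-.30,.42],pt('R',1.85,off=.055,z=.42),pt('R',1.85,off=.055)):plan(p,R,p)
E
```

```text
[ 0.61 -0.25  0.42] [-0.36  0.48  1.04  1.34 -0.41  1.55 -0.63]
[0.6, -0.3, 0.42] [-21.3  50.4  -2.1] [-0.2  0.2 -0.2]
[ 0.42 -0.31  0.42] [-196.4    7.4   -1.2] [-0.2  0.2 -0.2]
[ 0.42 -0.31  0.24] [-195.6    7.9  173.8] [-0.2  0.2 -0.2]
```

Call:
step_arm:
  increments:
    - [[-1,-25,35,0,0,0,0],[-1,-60,32,0,0,0,0],[-1,-98,28,0,0,0,0],[-1,-136,20,0,0,0,0],[-1,-172,12,0,0,0,0],[-1,-196,8,12,0,0,0],[-1,-196,8,50,0,0,0],[-1,-196,8,90,0,0,0],[-1,-196,8,130,0,0,0],[-1,-196,8,165,0,0,0]]

```text
t: 27.4
eef_pos: [0.4203, -0.308, 0.2519]
tool_rot: [-0.002, 0.989, 0.148, -0.002]
contact_force: [2.0, -0.2, 0.6]
gripper_width: 0.001
grasp_force: 0.0
```

```bash
python3 - <<'E'
from door import *
R=yawR(-1.27);o=bot.get_obs();print(o['eef_pos'],np.round(o['q'],2),o['contact_force'])
for t in(1.8,1.6,1.4,1.2,1.0,.8,.6,.4,.25,.12,0.): plan(pt('R',t),R,t)
E
```

```text
[ 0.42 -0.31  0.25] [-0.37  0.3   1.1   1.91 -0.3   1.11 -0.43] [ 2.05 -0.24  0.61]
1.8 [  1.2 -37.5   7.1] [-0.2  0.2 -0.2]
1.6 [  3.5 -67.7   7.2] [-0.2  0.2 -0.2]
1.4 [ 11.7 -96.8   7.3] [-0.2  0.2 -0.2]
1.2 [  25.5 -123.8    7.3] [-0.2  0.2 -0.2]
1.0 [  44.4 -147.5    7.3] [-0.2  0.2 -0.2]
0.8 [  67.7 -166.9    7.3] [-0.2  0.2 -0.2]
0.6 [  94.3 -181.3    7.3] [-0.2  0.2 -0.2]
0.4 [ 123.3 -190.1    7.2] [-0.2  0.2 -0.2]
0.25 [ 145.9 -192.9    7.2] [-0.2  0.2 -0.2]
0.12 [ 165.6 -192.5    7.1] [-0.2  0.2 -0.2]
0.0 [ 183.6 -189.9    7.1] [-0.2  0.2 -0.2]
```

Call:
step_arm:
  increments:
    - [[-1,0,-10,7,0,0,0],[-1,0,-20,7,0,0,0],[-1,1,-30,7,0,0,0],[-1,1,-38,7,0,0,0],[-1,2,-47,7,0,0,0],[-1,3,-57,7,0,0,0],[-1,4,-68,7,0,0,0],[-1,8,-83,7,0,0,0],[-1,12,-97,7,0,0,0],[-1,18,-110,7,0,0,0]]

```text
t: 28.23
eef_pos: [0.4055, -0.1981, 0.2472]
tool_rot: [-0.001, 0.989, 0.147, -0.002]
contact_force: [-0.1, -1.4, 0.6]
gripper_width: -0.003
grasp_force: 0.5
```

```bash
python3 - <<'E'
from door import *
R=yawR(-1.27);o=bot.get_obs();print(o['eef_pos'],np.round(o['q'],2),o['contact_force'])
for t in(1.2,1.0,.8,.6,.4,.25,.12,0.): plan(pt('R',t),R,t)
E
```

```text
[ 0.41 -0.2   0.25] [-0.8   0.07  1.2   2.06 -0.07  1.06 -0.84] [-0.11 -1.42  0.65]
1.2 [  7.5 -14.4   2.2] [-0.2  0.2 -0.3]
1.0 [ 26.4 -38.    2.2] [-0.2  0.2 -0.3]
0.8 [ 49.6 -57.5   2.2] [-0.2  0.2 -0.3]
0.6 [ 76.2 -72.    2.1] [-0.2  0.2 -0.3]
0.4 [105.2 -80.9   2. ] [-0.2  0.2 -0.3]
0.25 [127.8 -83.6   2. ] [-0.2  0.2 -0.3]
0.12 [147.5 -83.3   1.9] [-0.2  0.2 -0.3]
0.0 [165.5 -80.7   1.8] [-0.2  0.2 -0.3]
```

Call:
step_arm:
  increments:
    - [[-1,7,-14,0,0,0,0],[-1,16,-26,0,0,0,0],[-1,26,-38,0,0,0,0],[-1,37,-48,0,0,0,0],[-1,49,-57,0,0,0,0],[-1,62,-65,0,0,0,0],[-1,76,-72,0,0,0,0],[-1,90,-77,0,0,0,0],[-1,103,-80,0,0,0,0],[-1,115,-82,0,0,0,0]]

```text
t: 29.07
eef_pos: [0.4927, -0.0851, 0.2464]
tool_rot: [-0.001, 0.989, 0.148, -0.003]
contact_force: [-0.3, -0.2, 1.0]
gripper_width: 0.002
grasp_force: 0.4
```

Call:
step_arm:
  increments:
    - [[-1,10,-1,0,0,0,0],[-1,18,-2,0,0,0,0],[-1,25,-2,0,0,0,0],[-1,32,-1,0,0,0,0],[-1,38,0,0,0,0,0],[-1,43,0,0,0,0,0],[-1,46,1,0,0,0,0],[-1,48,1,0,0,0,0],[-1,48,1,0,0,0,0]]

```text
t: 29.82
eef_pos: [0.5381, -0.0731, 0.2467]
tool_rot: [-0.001, 0.989, 0.148, -0.002]
contact_force: [-0.2, 1.4, 0.1]
gripper_width: 0.004
grasp_force: 0.0
```

```bash
python3 - <<'E'
from door import *
R=yawR(-1.27);o=bot.get_obs();print(o['eef_pos'],np.round(o['q'],2),o['contact_force'])
for f in(.023,.019,.017): plan(pt('R',0,off=f),R,f)
E
```

```text
[ 0.54 -0.07  0.25] [-0.78  0.34  1.02  1.87 -0.33  1.11 -0.91] [-0.21  1.36  0.12]
0.023 [2.2 0.1 1.7] [-0.2  0.2 -0.2]
0.019 [5.9 1.5 1.7] [-0.2  0.2 -0.2]
0.017 [7.8 2.2 1.7] [-0.2  0.2 -0.2]
```

Call:
step_arm:
  increments:
    - [[-1,2,0.5,0,0,0,0],[-1,4,1,0,0,0,0],[-1,6,1.5,0,0,0,0],[-1,8,2.2,0,0,0,0],[-1,8,2.2,0,0,0,0]]

```text
t: 30.23
eef_pos: [0.5455, -0.0729, 0.2465]
tool_rot: [-0.001, 0.989, 0.148, -0.003]
contact_force: [-3.1, 0.3, 1.4]
gripper_width: -0.002
grasp_force: 1.8
```

Call:
step_arm:
  increments:
    - [[-1,2,0.8,0,0,0,0],[-1,4,1.6,0,0,0,0],[-1,4,1.6,0,0,0,0]]

```text
t: 30.48
eef_pos: [0.5456, -0.073, 0.246]
tool_rot: [-0.003, 0.989, 0.147, -0.007]
contact_force: [-20.7, 3.9, 14.6]
gripper_width: 0.002
grasp_force: 10.1
```

Call:
step_arm:
  increments:
    - [[-1,-10,-4,0,0,0,0],[-1,-40,-14,0,0,0,0],[-1,-75,-26,-10,0,0,0],[-1,-100,-40,-40,0,0,0],[-1,-100,-75,-70,0,0,0],[-1,-100,-112,-100,0,0,0],[-1,-100,-150,-110,0,0,0],[-1,-95,-188,-110,0,0,0],[-1,-85,-226,-110,0,0,0],[-1,-75,-264,-110,0,0,0]]

```text
t: 31.32
eef_pos: [0.4024, 0.1477, 0.3588]
tool_rot: [-0.004, 0.989, 0.148, -0.001]
contact_force: [0.2, -0.5, -0.8]
gripper_width: -0.002
grasp_force: 0.0
```

Call:
step_arm:
  increments:
    - [[-1,0,-35,-10,0,0,0],[-1,0,-75,-15,0,0,0],[-1,0,-115,-15,0,0,0],[-1,0,-155,-15,0,0,0],[-1,-20,-190,-15,0,0,0],[-1,-40,-225,-15,0,0,0],[-1,-60,-255,-15,0,0,0],[-1,-60,-255,-15,0,0,0]]

```text
t: 31.98
eef_pos: [0.2643, 0.3771, 0.3732]
tool_rot: [-0.002, 0.988, 0.153, -0.003]
contact_force: [0.1, 0.3, 0.4]
gripper_width: 0.003
grasp_force: 0.0
```

```bash
python3 - <<'E'
from door import *
np.set_printoptions(precision=1,suppress=True)
snap('side','sdf');snap('scene','scf')
for n in('scf','sdf'):
  for s in(1,-1):
    for th in(0,.05):
      v=np.array([-.133,.222])+.2205*np.array([-np.sin(th),-np.cos(th)]); print(n,s,th,proj(n,[np.r_[c2w([v[0],s*v[1]]),.299]]))
a=cv2.imread('pics/scf.png')[150:290,140:420];b=cv2.imread('pics/sdf.png')[100:320,200:420]
cv2.imwrite('pics/cf.png',np.hstack([cv2.resize(a,(500,250),interpolation=2),cv2.resize(b,(250,250),interpolation=2)]))
E
```

```text
scf 1 0 [[310.7 196. ]]
scf 1 0.05 [[309.7 200.1]]
scf -1 0 [[311.9 196.3]]
scf -1 0.05 [[311.1 200.4]]
sdf 1 0 [[313.2 191.4]]
sdf 1 0.05 [[314.7 194.2]]
sdf -1 0 [[314. 191.]]
sdf -1 0.05 [[315.7 193.7]]
```

View pics/cf.png

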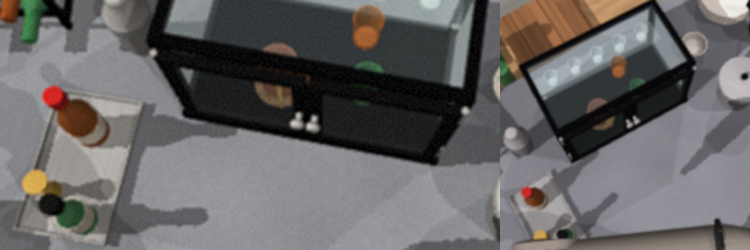

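The picture shows both doors shut, with the knobs side by side at (296,122) and (313,124), the bottle on the tray and the mug on the coaster. I'll check the knob positions numerically before handing in.

```bash
python3 - <<'E'
from door import *
np.set_printoptions(precision=2,suppress=True)
for n in('scf','sdf'):
  im=cv2.imread(f'pics/{n}.png')
  P=[]
  for s in(1,-1):
    for th in(0,.04,.08):
      h=np.array([-.133,.222])+.209*np.array([-np.sin(th),-np.cos(th)])+.033*np.array([-np.cos(th),np.sin(th)])
      P.append(proj(n,[np.r_[c2w([h[0],s*h[1]]),.165]])[0])
  print(n,np.array(P))
  u,v=np.mean(P[::3],0).astype(int);g=cv2.cvtColor(im,cv2.COLOR_BGR2GRAY)[v-14:v+8,u-16:u+16]
  k,l,s,c=cv2.connectedComponentsWithStats((g>110).astype('uint8'));print([(s[i],c[i]+[u-16,v-14]) for i in range(1,k) if 3<s[i][4]<80])
E
```

```text
scf [[305.   222.43]
 [303.84 225.13]
 [302.57 227.8 ]
 [314.06 224.25]
 [313.97 227.17]
 [313.99 230.11]]
[(array([10,  4,  6,  9, 36], dtype=int32), array([305.86, 217.75])), (array([19,  6,  6,  8, 35], dtype=int32), array([314.69, 219.2 ])), (array([ 0, 17, 24,  5, 68], dtype=int32), array([301.37, 228.78]))]
sdf [[315.18 212.41]
 [315.94 214.55]
 [316.6  216.73]
 [321.5  209.06]
 [322.99 210.81]
 [324.54 212.51]]
[(array([15,  7,  6,  6, 20], dtype=int32), array([319.3 , 205.55])), (array([ 9, 10,  6,  6, 20], dtype=int32), array([313.25, 208.8 ]))]
```

```bash
python3 -c "
from station import bot
print(bot.hand_in())"
```

```text
the job is handed in; nothing more can be done
None
```

I handed the job in at about 32 s of the 72 s allowed. In the last camera pictures the bottle stands upright on the tray, the mug is on the coaster with its handle to the front, and both doors are shut. The hand-in call returned no verdict.

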